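# Index the tilted decorating wheel one notch

## Task

The loose hand rest lies across the frame of the tilted decorating wheel, in the way of the wheel's spring index ring: lift it off by its balance point, keeping it level, and lay it flat and wholly on the bare ware board. Then pull the ring out, turn the wheel by it just one notch, towards the side where the bucket stands, and let go so that the pin snaps fully home. Do not touch the fresh bowl, and leave the bucket, jar and plaster mould where they are.

Things in the scene. Friction and masses are not known exactly. Their poses are not given: they have to be found in the camera images.
- stand: Fixed steel stand of the tilted decorating wheel, foot 250 x 336 mm. Origin on the table under the wheel's centre; z up, x to the back (away from the robot at yaw 0), y to the left. It carries two side frames 16 mm thick at y = +-154 mm, with a fork each for the hand rest, and a fixed rail.
- wheel_hub (a point): Centre of the underside of the round wheel plate (200 mm across, 14 mm thick), 130 mm above the table. Its z is the wheel's axis n, leaning 35 degrees from vertical towards the stand's -x: n = (-0.574, 0, 0.819) in the stand's frame. Its x points from the axis to the index ring (uphill at wheel 0: (0.819, 0, 0.574)), and turns with the wheel.
- rail_mid (a point): Middle of a fixed aluminium rail along the stand's y between the side frames, 26 mm (x) by 24 mm high, its middle 357 mm above the table. It hangs straight above the pull ring: a gripper pointing straight down does not get to the ring, one leaning back along n (35 degrees) does, once the hand rest is off.
- fork_left (a point): Floor of the fork on the stand's +y frame, 312 mm above the table; upward prongs 15 mm high, 42 mm apart in the stand's x. The hand rest lies loose in both forks.
- fork_right (a point): Floor of the like fork on the stand's -y frame.
- wheel (a joint): Turn of the wheel about n, rad. 0 = the start notch (ring at the highest point of the rim); positive carries the ring towards the stand's +y. Notches every 24 degrees (0.419 rad): -0.838, -0.419, 0, 0.419, 0.838; stops at +-1.0. Turns easily (0.05 N m friction) when the pin is out. The plunger rides on the wheel's outrigger, 130 mm from the axis.
- ring (a joint): How far the spring plunger with its pull ring is drawn out along n, m: 0 = pin fully home in a notch, 0.020 = end of travel; the pin is clear beyond about 0.010. Spring: 4.4 N at 0, 8.4 N at 0.020. The pin's round end finds a notch from up to 3 mm (0.023 rad) off; elsewhere it rides on a tooth, about 0.010 out.
- ring_grip (a point): Point to grip on the steel pull ring: a ring of 50 mm outside diameter, 10 mm thick, standing along n. The point is 5 mm above its centre, 20 mm below its top, 36 mm above the outrigger. Pinch it across the 10 mm, along the rim's tangent. Axes, turning with the wheel: z along n, x outwards along the wheel's radius, y along the tangent.
- bowl: Fresh terracotta-coloured bowl stuck on the middle of the wheel, 120 mm across, 56 mm high; origin at the centre of its foot, z along n. Must not be touched.
- rest_bar: The hand rest: a loose wooden bar, 30 (x) x 330 (y) x 24 (z) mm; origin at the middle of its underside, long axis y. A steel weight block 34 x 42 x 18 mm is fixed on top of its +y end (block from y = 103 to 145 mm), of a mass that varies. Bar and block together weigh 0.26 to 0.42 kg; the bar balances somewhere 56 to 84 mm from its middle towards the weight.
- rest_heavy_end (a point): Middle of the underside edge at the weighted end of the hand rest (y = +165 mm).
- rest_light_end (a point): Middle of the underside edge at the plain end of the hand rest (y = -165 mm).
- ware_board: Fixed bare plywood ware board lying on the table, 370 (x) x 130 (y) x 12 (z) mm; origin at the centre of its underside, long axis x; its top is 12 mm above the table. It lies to the left or right of the stand.
- bucket: Small open pail, 144 mm across the rim, 140 mm high, behind the stand to the left or right of it; origin at the centre of its underside. Turn the wheel so that the ring moves towards the side (stand's +y or -y) on which it stands.
- jar: Closed round jar, 84 mm across, 125 mm high, on the other side from the bucket; origin under its centre.
- mould: Plaster hump mould, a dome 124 mm across and 57 mm high, on the table where the ware board is not; origin under its centre.
There are look-alikes about, which are no part of the job. Of the things that look like the bucket, take the one that is nearest to the robot's base at the start.

How it is judged:
On the way, in this order (a step that is already met when the one before it is completed fails the run):
1. the hand rest lies flat and wholly on the ware board, let go (x of rest_heavy_end in the frame of ware_board between -0.19 and 0.19 m and y of rest_heavy_end in the frame of ware_board between -0.06 and 0.06 m and z of each of rest_heavy_end, rest_light_end in the frame of ware_board below 0.018 m and x of rest_light_end in the frame of ware_board between -0.19 and 0.19 m and y of rest_light_end in the frame of ware_board between -0.06 and 0.06 m and angle between rest_bar's own z axis and vertical below 0.06 rad and linear speed of rest_bar below 0.02 m/s and contact force between rest_bar and the fingers below 0.3 N), for 0.2 s.
2. the index ring is pulled out, the pin clear of its notch (value of joint ring above 0.0115 m), for 0.1 s.
At the end, for the whole second after the job is handed in: The hand rest lies flat, at rest and released on the ware board, both ends over the board (its midline at least 5 mm inside the long edges); the wheel stands one notch from its start on the bucket's side (within 2 degrees) with the pin home (plunger within 2 mm of 0) and the ring released (all of step 1 and ((y of bucket in the frame of stand above 0 m and value of joint wheel between 0.384 and 0.454 rad) or (not (y of bucket in the frame of stand above 0 m) and value of joint wheel between -0.454 and -0.384 rad)) and value of joint ring below 0.002 m and contact force between ring and the fingers below 0.3 N); the robot touches nothing.
It fails at once if the hand rest tips more than 15 degrees from level (angle between rest_bar's own z axis and vertical above 0.262 rad).
It fails at once if the bowl is touched (over 1 N) (contact force between bowl and anything else above 1 N).
It fails at once if the bucket, jar or mould is moved over 20 mm (distance of any of bucket, jar, mould from where it was at the start of the episode above 0.02 m).
It also fails if it takes over 70 s, if anything falls off the work surface, if the arm or the gripper's body presses on something with over 40 N, if the wrist force passes 120 N, or if a joint passes its speed limit or range.

## Robot

A 6-joint arm with a two-finger parallel gripper is mounted at the origin on the work surface. World frame = base frame: x ahead of the robot, y to its left, z up, the work surface at z = 0. Lengths are in m, angles in rad, forces in N, time in s.
With the tool pointing down it reaches from about 0.35 to 0.775 m from the base axis. Payload 7.3 kg.
Tool frame: the origin (TCP) lies midway between the tips of the shut fingers; the grasp point (between the pads) lies 19 mm behind it (robot.grip_depth is the distance from the TCP to the grasp point, in m); z points along the fingers, y is the line along which they close (so a half turn about z gives the same grasp; the last joint's range is limited). The gripper opens to 92 mm and grips with 3 to 60 N. Pads are 19 mm wide; open, the fingers measure 130 mm over their backs; the gripper's body (75 mm by 190 mm) begins 47 mm behind the grasp point.
Start: joints at [-1.466, 0.342, 1.524, -0, 1.275, -0.146], TCP at [0.13, -0.509, 0.227] pointing down, gripper open.
Joint ranges: [-2.53, 2.53], [-0.77, 2.02], [0.04, 2.7], [-1, 4.14], [0.28, 2.66], [-3.11, 3.11]. Speed limits (rad/s): [2.57, 2.57, 3.14, 3.14, 3.14, 3.14].

## Interface

Orientations are given as a rotation vector (axis times angle).
In Python, from plant import robot, viewer, models gives the robot as it stands.
- The arm moves only by the tool drive_tool, never from a script. Its argument "steps" is a list of rows, each an object with "travel": the shift along the world's x, y, z in m, a list of three; "rotation": the turn, a rotation vector about the world's x, y, z in degrees, a list of three; "grip": the finger opening in m, from 0 to 0.0918. A call has 1 to 5 rows; each row shifts and turns the commanded pose from where the row before left it; what a row does not reach is not made up. A row lasts 1/8 s, in which the tool goes at most 62.5 mm and 10.7 degrees, less where a joint would pass 70% of its speed; a pose out of reach is approached as far as the arm can. A call is refused whole if a number of a shift passes 0.0625 or a number of a turn 10.7, either way. A call with a gripper value outside its range is refused whole. The fingers move at their own pace and stop on an object; "squeeze" is the grip in N (left out, the last holds). Time passes only in rows, so rows that do not move let the fingers close. It gives the time, the measured TCP pose, the force, the opening and the grip force at its end, in the units of the state.
- robot.get_state(): the state, without advancing time (a new reading comes with each control period).
- viewer.snapshot(name): name is "scene" or "top" or "wrist"; returns a dict with "color" (420x560x3 uint8, red, green, blue), "vertical_fov" (degrees; the focal length in pixels is half the picture's height over the tangent of half this angle, whatever the lens; pixels are square), "cx", "cy" (the principal point, pixels), "dist" ([k1, k2, p1, p2, k3] as OpenCV has them; the pictures are not rectified), "rvec" (rotation vector, rad) and "tvec" (3), from world to camera coordinates, as OpenCV has them; the wrist camera has in their place "mount" (4x4, takes a point from camera to tool coordinates, whose origin is the TCP and whose axes are the flange's). Camera axes: x right, y down, z forward; pixel columns grow to the right and rows downward; lengths in m; the calibration is good to about 2 mm. A picture is of the moment at which its call begins: read the wrist's pose just before it. There is no depth.
- robot.hand_in(): hands the job in; it is judged then, once.
Trained networks look in the newest picture that a camera, given by its name, has taken for a name from the list of things; names that differ only in an ending like _2 or _b are one class to them, and where a whole thing is asked for, a point or a joint stands for the part that bears it (a point fixed in the world has none). Each returns a list of dicts, best first, with "conf" (0 to 1); they miss things now and then, are a little off and sometimes report something else, mostly with a low value. They report only what shows in the picture. A call takes as long as a camera call. They do not tell look-alikes from the thing itself.
- models.search_frame(camera, thing): "extent" ([centre column, centre row, width, height] as shares, 0 to 1, of the picture: columns of its width, rows of its height, round what is visible of it).
- models.trace(camera, thing): "pixels" (420x560 bool, what is visible of it) and "extent" ([centre column, centre row, width, height] as shares, 0 to 1, of the picture: columns of its width, rows of its height, round what is visible of it).
The state is a dict: "time_s": time; "qpos": joint angles; "joint_vel": joint speeds; "joint_torque": joint torques, N m; "tcp_pos": TCP position; "eef_rot": TCP orientation; "wrist_force": force on the tool from outside, world axes, zero at the start; "wrist_torque": the same for the moment, N m; "width": finger opening in m; "grip_force": force on a finger pad.
Only numpy, scipy, OpenCV 4.12 (cv2) and the standard library are available. Lean on these libraries where they do the work, as an engineer would, in place of code of your own. Each camera call takes 0.05 s, during which the arm holds its last target. There are 200 camera calls.

## Working session

There is one attempt and no reset: what is moved stays moved. The work goes in short steps, Python scripts to look and compute and a tool call to move; the robot and the scene stay as the last step left them, time stands still between calls to the robot, and variables do not carry over. Pictures are saved under pics/ and viewed, at most 10 in all, crops included, and the job is handed in when it is done.

Besides the shell and the picture viewer there is one more tool, called after "Call:" by a JSON object that holds its "name" and its "arguments". drive_tool: Moves the arm, as the interface text tells. Its arguments: {"type":"object","properties":{"steps":{"type":"array"},"squeeze":{"type":"number"}},"required":["steps"]}

```bash
mkdir -p pics; ls
cat > h.py <<'E'
import numpy as np,cv2
from plant import robot,viewer,models
from scipy.spatial.transform import Rotation as R
def cam(name):
    st=robot.get_state(); s=viewer.snapshot(name)
    h,w=s['color'].shape[:2]; f=h/2/np.tan(np.radians(s['vertical_fov'])/2)
    K=np.array([[f,0,s['cx']],[0,f,s['cy']],[0,0,1]])
    if 'mount' in s:
        T=np.eye(4);T[:3,:3]=R.from_rotvec(st['eef_rot']).as_matrix();T[:3,3]=st['tcp_pos']
        M=np.linalg.inv(T@np.array(s['mount'])); rv=cv2.Rodrigues(M[:3,:3])[0];tv=M[:3,3]
    else: rv=np.array(s['rvec'],float);tv=np.array(s['tvec'],float)
    return dict(img=s['color'],K=K,D=np.array(s['dist'],float),rv=rv.reshape(3),tv=tv.reshape(3))
def proj(c,P): return cv2.projectPoints(np.array(P,float).reshape(-1,1,3),c['rv'],c['tv'],c['K'],c['D'])[0].reshape(-1,2)
def ray(c,uv):
    p=cv2.undistortPoints(np.array(uv,float).reshape(-1,1,2),c['K'],c['D']).reshape(-1,2)
    Rm=cv2.Rodrigues(c['rv'])[0]; d=(np.c_[p,np.ones(len(p))])@Rm
    return -Rm.T@c['tv'],d
def atz(c,uv,z):
    o,d=ray(c,uv); return o+d*((z-o[2])/d[:,2])[:,None]
def save(c,n): cv2.imwrite('pics/'+n,c['img'][...,::-1])
E
cat > a.py <<'E'
from h import *
import pickle
C={}
for n in ['scene','top']:
    c=cam(n);C[n]=c;save(c,n+'0.png')
    for t in ['stand','bucket','jar','mould','ware_board','rest_bar','bowl','ring']:
        for r in models.search_frame(n,t):
            e=r['extent'];print(n,t,round(r['conf'],2),np.round(np.array(e)*[560,420,560,420]))
    print(-cv2.Rodrigues(c['rv'])[0].T@c['tv'])
pickle.dump(C,open('c0.pkl','wb'))
cv2.imwrite('pics/both0.png',cv2.resize(np.hstack([C['scene']['img'],C['top']['img']])[...,::-1],(800,300)))
E
python3 a.py
```

```text
pics
scene stand 0.65 [288. 208. 126. 104.]
scene stand 0.24 [199. 253.  29.  36.]
scene bucket 0.8 [272. 308.  50.  57.]
scene bucket 0.73 [293. 207. 123. 109.]
scene bucket 0.66 [356. 290.  49.  59.]
scene jar 0.93 [198. 252.  29.  37.]
scene mould 0.9 [397. 227.  36.  31.]
scene ware_board 0.94 [206. 186.  66.  85.]
scene rest_bar 0.93 [292. 162. 119.  22.]
scene bowl 0.57 [291. 192.  33.  16.]
scene ring 0.64 [288. 207.   5.  19.]
scene ring 0.34 [290. 159. 116.  19.]
[1.33625738 0.22379791 1.30793413]
top stand 0.94 [276. 251. 144. 121.]
top stand 0.28 [269. 227.  10.  18.]
top bucket 0.89 [260. 148.  45.  59.]
top bucket 0.83 [189. 192.  51.  54.]
top jar 0.74 [354. 191.  30.  36.]
top mould 0.64 [167. 296.  42.  45.]
top ware_board 0.81 [392. 292.  57. 123.]
top rest_bar 0.73 [165. 296.  39.  42.]
top rest_bar 0.63 [279. 252. 140.  49.]
top bowl 0.72 [284. 275.  46.  32.]
top ring 0.42 [269. 225.  10.  17.]
[0.38612132 0.00447085 1.28129436]
```

View pics/top0.png

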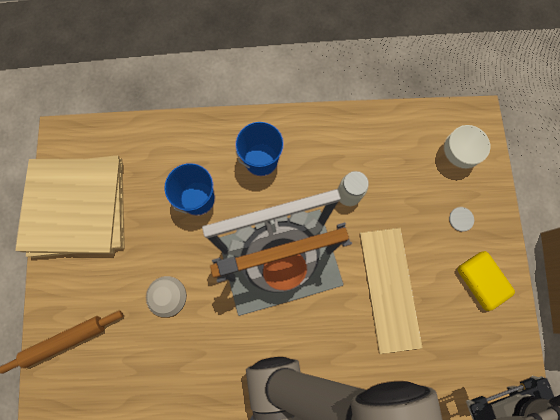

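View pics/scene0.png

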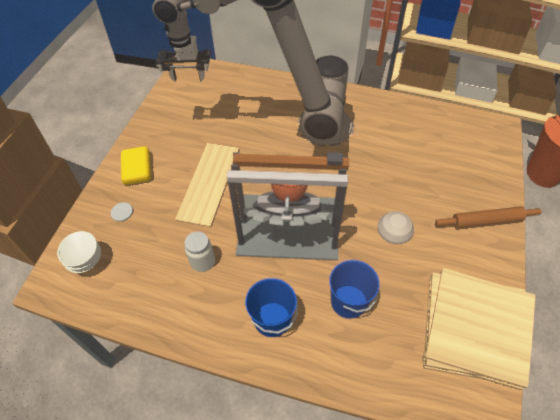

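The top view shows blue pails at (189,192) and (260,148), the white jar at (354,188), the ware board at (392,292) and a board stack look-alike at (70,205). It also shows the mould at (167,296), a rolling pin look-alike for the bar at (60,345), the hand rest at (280,252) with its weight at (228,266), and a white pot at (467,147). Next I'll work out rough positions and a close crop.

```bash
cat > b.py <<'E'
from h import *
import pickle
C=pickle.load(open('c0.pkl','rb'));t=C['top'];s=C['scene']
print('foot',atz(t,[(343,284),(238,315)],0.0), atz(s,[(236,257),(339,260)],0))
print('board',atz(t,[(361,232),(400,229),(422,348),(381,353)],0.012))
print('buckets base',atz(t,[(193,207),(262,167)],0.0),'rim',atz(t,[(189,186),(259,145)],0.14))
print('jar',atz(t,[(355,182)],0.125),'mould',atz(t,[(166,298)],0.03))
print('rail',atz(t,[(205,231),(339,194)],0.369)); print('bar',atz(t,[(212,270),(349,233)],0.336))
a=cv2.resize(t['img'][170:330,190:370],None,fx=3.3,fy=3.3,interpolation=cv2.INTER_CUBIC)
cv2.imwrite('pics/crop.png',a[...,::-1])
E
python3 b.py
```

```text
foot [[ 0.4342869  -0.2029679   0.        ]
 [ 0.35623695  0.12409696  0.        ]] [[ 0.67531843 -0.14152788  0.        ]
 [ 0.59286198  0.18643715  0.        ]]
board [[ 0.59226913 -0.27078782  0.012     ]
 [ 0.59583421 -0.39547028  0.012     ]
 [ 0.23218909 -0.4234019   0.012     ]
 [ 0.2250208  -0.29858849  0.012     ]]
buckets base [[0.70115656 0.25978142 0.        ]
 [0.82566405 0.03224358 0.        ]] rim [[0.73004541 0.24343573 0.14      ]
 [0.84672255 0.03543143 0.14      ]]
jar [[ 0.7236143  -0.24233242  0.125     ]] mould [[0.41597784 0.33685038 0.03      ]]
rail [[ 0.55326012  0.15916635  0.369     ]
 [ 0.62533061 -0.15064615  0.369     ]]
bar [[ 0.46754467  0.14962397  0.336     ]
 [ 0.53864126 -0.17212722  0.336     ]]
```

View pics/crop.png

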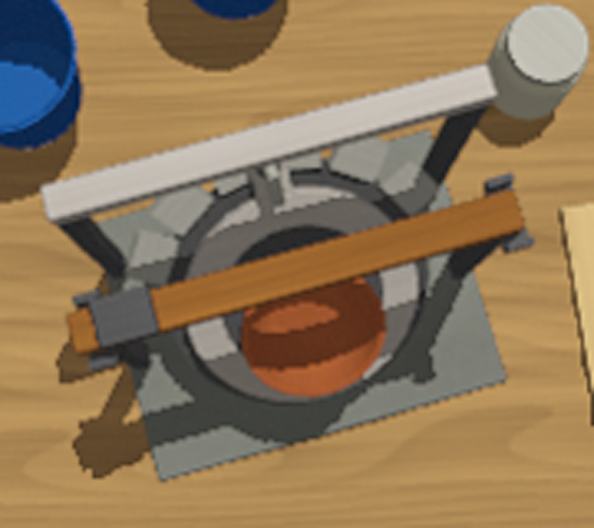

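The crop shows the weight block at the bar's left end (228,266), in the stand's +y direction. The bar lies in front of the rail and the bowl sits below and in front of it. The pail nearest the base is the one at (189,192), at about (0.72, 0.25), so the wheel has to turn towards +y.

```bash
cat > c.py <<'E'
from h import *
s=robot.get_state();print(R.from_rotvec(s['eef_rot']).as_matrix().round(3),s['tcp_pos'],s['width'],s['time_s'],s['wrist_force'],s['wrist_torque'])
w=viewer.snapshot('wrist');print(np.round(w['mount'],3),w['vertical_fov'])
E
python3 c.py
```

```text
[[ 0.969  0.248  0.   ]
 [ 0.248 -0.969 -0.   ]
 [-0.     0.    -1.   ]] [ 0.13031097 -0.50860469  0.22674804] 0.09184373422588825 0.9 [-1.36237793 -0.21763665 -0.29729338] [-0.00708064  0.00065598 -0.00617725]
[[-0.002 -0.957 -0.29   0.08 ]
 [ 1.    -0.002 -0.    -0.001]
 [-0.    -0.29   0.957 -0.158]
 [ 0.     0.     0.     1.   ]] 60.51629900989249
```

Call:
{"name": "drive_tool", "arguments": {"steps": [{"travel":[0.05,0.03,0.05],"rotation":[0,0,9]},{"travel":[0.05,0.04,0.05],"rotation":[0,0,9]},{"travel":[0.05,0.04,0.05],"rotation":[0,0,9]},{"travel":[0.05,0.05,0.05],"rotation":[0,0,9]},{"travel":[0.05,0.05,0.02],"rotation":[0,0,9]}]}}

```text
$.steps[0]: bad value
```

Call:
{"name": "drive_tool", "arguments": {"steps": [{"travel":[0.03,0.06,0],"rotation":[0,0,9]},{"travel":[0.03,0.06,0],"rotation":[0,0,9]},{"travel":[0.02,0.06,0],"rotation":[0,0,9]},{"travel":[0.015,0.06,0],"rotation":[0,0,9]},{"travel":[0.01,0.055,0],"rotation":[0,0,8.5],"grip":0.062}]}}

```text
$.steps[0]: bad value
```

Call:
{"name": "drive_tool", "arguments": {"steps": [{"travel":[0,0.04,0],"rotation":[0,0,0]},{"travel":[0,0.02,0],"rotation":[0,0,0]},{"travel":[0,0,0],"rotation":[0,0,0]},{"travel":[0,0,0],"rotation":[0,0,0]}]}}

```text
$.steps[0]: bad value
```

```bash
cat > d.py <<'E'
from h import *
import pickle,sys
c=cam('wrist');pickle.dump(c,open(sys.argv[1]+'.pkl','wb'));save(c,sys.argv[1]+'.png')
s=robot.get_state();print(np.round(s['tcp_pos'],4),R.from_rotvec(s['eef_rot']).as_matrix().round(3),s['time_s'],s['wrist_force'],s['wrist_torque'],np.round(s['qpos'],2))
E
python3 d.py w1
```

```text
[ 0.1303 -0.5086  0.2267] [[ 0.969  0.248  0.   ]
 [ 0.248 -0.969 -0.   ]
 [-0.     0.    -1.   ]] 1.0 [-0.02570034  0.16036058 -0.88108465] [-0.05769316  0.09182809  0.01263237] [-1.47  0.34  1.52  0.    1.28 -0.15]
```

View pics/w1.png

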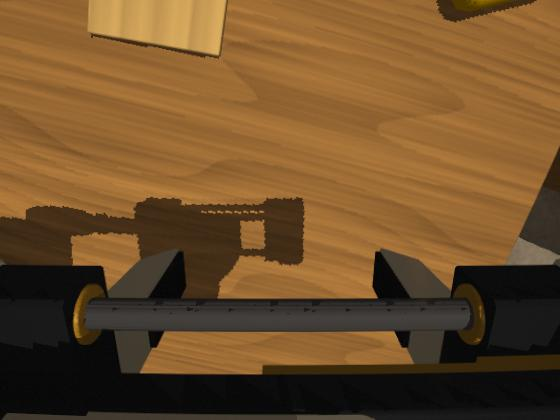

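The moves were refused because every row needs "grip", so the arm is still at its start. This wrist view shows only the table, with the board's edge at (155,40).

Call:
{"name": "drive_tool", "arguments": {"steps": [{"travel":[0.05,0.03,0.05],"rotation":[0,0,9],"grip":0.062},{"travel":[0.05,0.04,0.05],"rotation":[0,0,9],"grip":0.062},{"travel":[0.05,0.04,0.05],"rotation":[0,0,9],"grip":0.062},{"travel":[0.05,0.05,0.05],"rotation":[0,0,9],"grip":0.062},{"travel":[0.05,0.05,0.02],"rotation":[0,0,9],"grip":0.062}]}}

```text
time_s: 1.62
tcp_pos: [0.3276, -0.3433, 0.3996]
eef_rot: [2.723, 1.56, 0.0]
wrist_force: [0.3, -0.6, -0.6]
width: 0.0617
grip_force: 0.0
```

Call:
{"name": "drive_tool", "arguments": {"steps": [{"travel":[0.03,0.06,0],"rotation":[0,0,9],"grip":0.062},{"travel":[0.03,0.06,0],"rotation":[0,0,9],"grip":0.062},{"travel":[0.02,0.06,0],"rotation":[0,0,9],"grip":0.062},{"travel":[0.015,0.06,0],"rotation":[0,0,9],"grip":0.062},{"travel":[0.01,0.055,0],"rotation":[0,0,8.5],"grip":0.062}]}}

```text
time_s: 2.25
tcp_pos: [0.4274, -0.0558, 0.3975]
eef_rot: [1.93, 2.478, 0.001]
wrist_force: [0.1, -0.2, -0.4]
width: 0.0621
grip_force: 0.0
```

Call:
{"name": "drive_tool", "arguments": {"steps": [{"travel":[0,0.04,0],"rotation":[0,0,0],"grip":0.062},{"travel":[0,0.02,0],"rotation":[0,0,0],"grip":0.062},{"travel":[0,0,0],"rotation":[0,0,0],"grip":0.062},{"travel":[0,0,0],"rotation":[0,0,0],"grip":0.062}]}}

```text
time_s: 2.75
tcp_pos: [0.4272, 0.0015, 0.3975]
eef_rot: [1.937, 2.473, -0.0]
wrist_force: [-0.2, 0.6, 0.7]
width: 0.062
grip_force: 0.0
```

```bash
python3 d.py w1
```

```text
[0.4272 0.0013 0.3974] [[-0.239  0.971  0.   ]
 [ 0.971  0.239 -0.   ]
 [-0.    -0.    -1.   ]] 2.8 [-0.32331916  0.12977498 -0.16984378] [-0.0466402  -0.1329544  -0.01732838] [-0.18  0.08  1.41 -0.    1.66 -0.42]
```

View pics/w1.png

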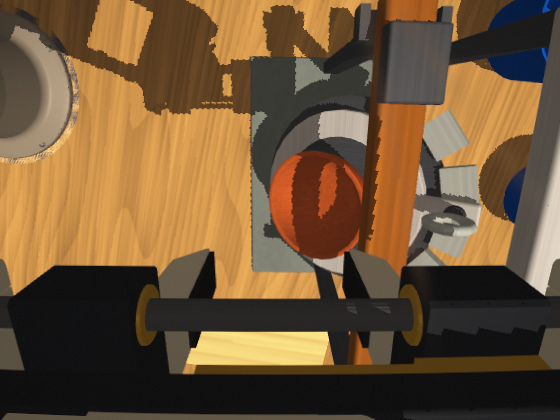

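The wrist view shows the bar running up the picture at about column 395, with the block at (383-449, 22-104). The ring is at (447,222), the rail is at the right edge and the bowl is at (318,205).

```bash
cat > e.py <<'E'
from h import *
import pickle
c=pickle.load(open('w1.pkl','rb'))
b=atz(c,[(383,22),(450,22),(446,104),(379,102)],0.354);print(b)
print('blk c',b.mean(0),'dir',b[0]+b[1]-b[2]-b[3])
e=atz(c,[(373,110),(421,110),(364,240),(409,240)],0.336);print(e)
d=(b[0]+b[1]-b[2]-b[3])[:2];print(np.degrees(np.arctan2(d[1],d[0])))
d=e[0]-e[2];print(np.degrees(np.arctan2(d[1],d[0])));d=e[1]-e[3];print(np.degrees(np.arctan2(d[1],d[0])))
print('foot',f:=atz(c,[(252,57),(252,271)],0.006));d=f[0]-f[1];print(np.degrees(np.arctan2(d[1],d[0])),np.linalg.norm(d))
E
python3 e.py
```

```text
[[0.4522586  0.12912814 0.354     ]
 [0.4860141  0.13806523 0.354     ]
 [0.49844255 0.09879413 0.354     ]
 [0.46243373 0.09066474 0.354     ]]
blk c [0.47478724 0.11416306 0.354     ] dir [-0.02260358  0.0777345   0.        ]
[[0.46513517 0.0864635  0.336     ]
 [0.49299565 0.09353772 0.336     ]
 [0.48497918 0.00632224 0.336     ]
 [0.5140131  0.01334047 0.336     ]]
106.21333319105491
103.90744863195995
104.68536053881756
foot [[ 0.35904032  0.12627613  0.006     ]
 [ 0.43216759 -0.20174742  0.006     ]]
102.56760944212057 0.3360759592054237
```

Call:
{"name": "drive_tool", "arguments": {"steps": [{"travel":[0.03,0.03,0],"rotation":[0,0,0],"grip":0.062},{"travel":[0.03,0.03,0],"rotation":[0,0,0],"grip":0.062},{"travel":[0,0,0],"rotation":[0,0,0],"grip":0.062}]}}

```text
time_s: 3.18
tcp_pos: [0.4885, 0.0624, 0.3963]
eef_rot: [-1.935, -2.473, 0.001]
wrist_force: [-1.5, -0.7, -0.3]
width: 0.062
grip_force: 0.0
```

Call:
{"name": "drive_tool", "arguments": {"steps": [{"travel":[0,0,-0.04],"rotation":[0,0,0],"grip":0.062},{"travel":[0,0,-0.046],"rotation":[0,0,0],"grip":0.062},{"travel":[0,0,0],"rotation":[0,0,0],"grip":0.062}]}}

```text
time_s: 3.55
tcp_pos: [0.4854, 0.0608, 0.3093]
eef_rot: [-1.936, -2.468, 0.006]
wrist_force: [0.6, -0.2, 1.1]
width: 0.062
grip_force: 0.0
```

```bash
python3 d.py w2; python3 -c "
from h import *
import pickle
c=pickle.load(open('w2.pkl','rb'))
cv2.imwrite('pics/w2.png',np.vstack([c['img']])[...,::-1])"
```

```text
[0.4867 0.061  0.3117] [[-0.238  0.971 -0.002]
 [ 0.971  0.238 -0.   ]
 [ 0.    -0.002 -1.   ]] 3.6 [-0.22403348  0.61375912  1.33801312] [ 0.03889306 -0.1011944   0.01508243] [-0.03  0.22  1.45 -0.    1.47 -0.27]
```

View pics/w2.png

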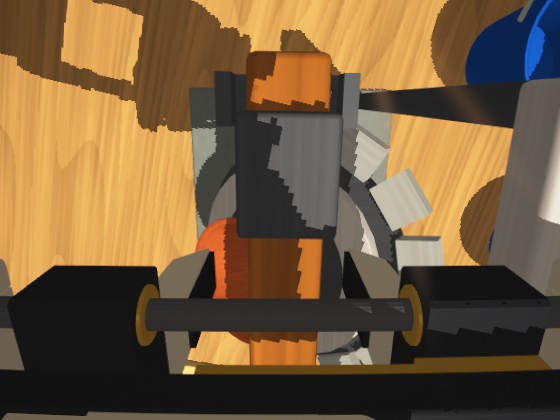

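The fingers straddle the bar, which is centred at about column 284, and the block lies clear above at rows 110-237. I'll close the gripper and lift slightly.

Call:
{"name": "drive_tool", "arguments": {"squeeze": 45, "steps": [{"travel":[0,0,0],"rotation":[0,0,0],"grip":0.02},{"travel":[0,0,0],"rotation":[0,0,0],"grip":0.02},{"travel":[0,0,0],"rotation":[0,0,0],"grip":0.02}]}}

```text
time_s: 3.98
tcp_pos: [0.4875, 0.062, 0.3124]
eef_rot: [1.936, 2.472, 0.002]
wrist_force: [-0.8, 0.5, -0.5]
width: 0.0367
grip_force: 0.0
```

```bash
cat > f.py <<'E'
from h import *
F=[];T=[]
for i in range(6):
    viewer.snapshot('wrist');s=robot.get_state();F.append(s['wrist_force']);T.append(s['wrist_torque'])
F=np.mean(F,0);T=np.mean(T,0);m=R.from_rotvec(s['eef_rot']).as_matrix()
print('F',F.round(2),'T',T.round(3),'Ttool',(m.T@T).round(3),np.round(s['tcp_pos'],4),m[:,1:].round(3).tolist(),s['grip_force'],s['width'],s['time_s'])
E
python3 f.py
```

```text
F [-0.33 -0.07  2.71] T [-0.025 -0.078 -0.233] Ttool [-0.069 -0.043  0.233] [0.4874 0.0621 0.312 ] [[0.971, 0.001], [0.239, 0.0], [0.001, -1.0]] 44.953152537345886 0.029168299124235842 4.275
```

Call:
{"name": "drive_tool", "arguments": {"steps": [{"travel":[0,0,0.006],"rotation":[0,0,0],"grip":0.02},{"travel":[0,0,0.006],"rotation":[0,0,0],"grip":0.02},{"travel":[0,0,0],"rotation":[0,0,0],"grip":0.02}]}}

```text
time_s: 4.65
tcp_pos: [0.4874, 0.0621, 0.3238]
eef_rot: [1.936, 2.473, 0.001]
wrist_force: [0.3, 0.4, -2.7]
width: 0.0293
grip_force: 44.9
```

```bash
python3 f.py; python3 d.py w3; python3 -c "
import pickle,cv2
"
python3 - <<'E'
from h import *
import pickle
a=pickle.load(open('w2.pkl','rb'))['img'];b=pickle.load(open('w3.pkl','rb'))['img']
for im in(a,b):
    r=models.search_frame('wrist','rest_bar') if im is b else None
    if r: print([(x['conf'],np.round(np.array(x['extent'])*[560,420,560,420])) for x in r])
E
```

```text
F [ 0.12 -0.07 -2.87] T [ 0.005 -0.121 -0.01 ] Ttool [-0.119 -0.024  0.01 ] [0.4871 0.0621 0.3232] [[0.971, -0.0], [0.24, 0.0], [-0.0, -1.0]] 44.8821222782135 0.02981487753607529 4.95
[0.4871 0.0621 0.3233] [[-0.24   0.971 -0.   ]
 [ 0.971  0.24   0.   ]
 [ 0.    -0.    -1.   ]] 5.0 [ 0.24229733  0.38699155 -2.49915863] [ 0.04179607 -0.15086624  0.0034613 ] [-0.03  0.22  1.43  0.    1.49 -0.27]
[(0.97, array([283., 209., 105., 312.]))]
```

Call:
{"name": "drive_tool", "arguments": {"steps": [{"travel":[0,0,0.02],"rotation":[0,0,0],"grip":0.02},{"travel":[0,0,0.04],"rotation":[0,0,0],"grip":0.02},{"travel":[0,0,0.04],"rotation":[0,0,0],"grip":0.02},{"travel":[0,0,0.02],"rotation":[0,0,0],"grip":0.02},{"travel":[0,0,0],"rotation":[0,0,0],"grip":0.02}]}}

```text
time_s: 5.68
tcp_pos: [0.4876, 0.0621, 0.4446]
eef_rot: [1.935, 2.471, 0.003]
wrist_force: [-0.9, -0.1, -3.6]
width: 0.0298
grip_force: 44.9
```

```bash
python3 f.py; python3 d.py w4
python3 - <<'E'
from h import *
import pickle
I=[cv2.resize(pickle.load(open(w+'.pkl','rb'))['img'][:300,150:430],None,fx=.93,fy=.93) for w in('w2','w3','w4')]
cv2.imwrite('pics/cmp.png',np.hstack(I)[...,::-1])
E
```

```text
F [ 0.08 -0.04 -2.88] T [ 0.019 -0.111  0.005] Ttool [-0.112 -0.008 -0.005] [0.487  0.0621 0.4424] [[0.971, -0.002], [0.24, 0.0], [-0.002, -1.0]] 44.88222599029541 0.029382160516518135 5.975
[0.4871 0.0621 0.4426] [[-0.24   0.971 -0.001]
 [ 0.971  0.24   0.   ]
 [ 0.    -0.001 -1.   ]] 6.025 [-0.4914163   0.59542724 -2.2834587 ] [ 0.03308924 -0.11792889 -0.03133097] [-0.03  0.21  1.13  0.    1.81 -0.27]
```

View pics/cmp.png

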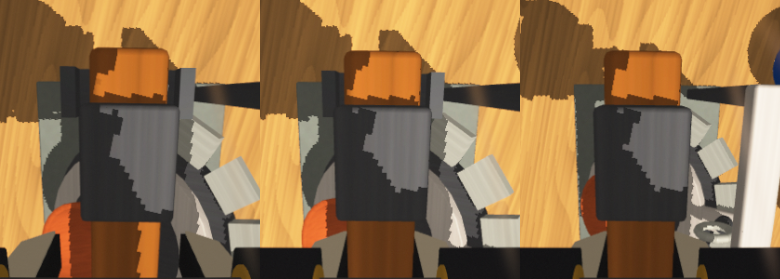

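The block keeps its place in all three views (rows 105-220), so the bar is held level. I'll carry it to the board.

Call:
{"name": "drive_tool", "arguments": {"steps": [{"travel":[0,-0.015,0],"rotation":[0,0,-4],"grip":0.02},{"travel":[0,-0.027,0],"rotation":[0,0,-6.8],"grip":0.02},{"travel":[0,-0.027,0],"rotation":[0,0,-6.8],"grip":0.02},{"travel":[0,-0.027,0],"rotation":[0,0,-6.8],"grip":0.02},{"travel":[0,-0.027,0],"rotation":[0,0,-6.8],"grip":0.02}]}}

```text
time_s: 6.65
tcp_pos: [0.4871, -0.0618, 0.4431]
eef_rot: [-2.534, -1.856, 0.0]
wrist_force: [0.0, -0.3, -2.9]
width: 0.0297
grip_force: 44.9
```

Call:
{"name": "drive_tool", "arguments": {"steps": [{"travel":[0,-0.027,0],"rotation":[0,0,-6.8],"grip":0.02},{"travel":[0,-0.027,0],"rotation":[0,0,-6.8],"grip":0.02},{"travel":[0,-0.027,0],"rotation":[0,0,-6.8],"grip":0.02},{"travel":[0,-0.027,0],"rotation":[0,0,-6.8],"grip":0.02},{"travel":[0,-0.027,0],"rotation":[0,0,-6.8],"grip":0.02}]}}

```text
time_s: 7.28
tcp_pos: [0.4871, -0.1968, 0.443]
eef_rot: [-2.966, -1.034, 0.001]
wrist_force: [1.0, 1.7, -2.7]
width: 0.0292
grip_force: 44.9
```

Call:
{"name": "drive_tool", "arguments": {"steps": [{"travel":[0,-0.027,0],"rotation":[0,0,-6.8],"grip":0.02},{"travel":[0,-0.027,0],"rotation":[0,0,-6.8],"grip":0.02},{"travel":[0,-0.027,0],"rotation":[0,0,-6.8],"grip":0.02},{"travel":[-0.003,-0.027,0],"rotation":[0,0,-6.8],"grip":0.02},{"travel":[-0.003,-0.027,0],"rotation":[0,0,-6.8],"grip":0.02}]}}

```text
time_s: 7.9
tcp_pos: [0.4811, -0.3318, 0.4429]
eef_rot: [-3.139, -0.122, 0.001]
wrist_force: [0.8, 0.8, -3.0]
width: 0.0295
grip_force: 44.9
```

Call:
{"name": "drive_tool", "arguments": {"steps": [{"travel":[0,-0.011,-0.02],"rotation":[0,0,-0.4],"grip":0.02},{"travel":[0,0,-0.04],"rotation":[0,0,0],"grip":0.02},{"travel":[0,0,-0.05],"rotation":[0,0,0],"grip":0.02},{"travel":[0,0,-0.03],"rotation":[0,0,0],"grip":0.02},{"travel":[0,0,0],"rotation":[0,0,0],"grip":0.02}]}}

```text
time_s: 8.52
tcp_pos: [0.4803, -0.3411, 0.3007]
eef_rot: [-3.135, -0.117, 0.007]
wrist_force: [-0.1, -0.1, -1.8]
width: 0.0297
grip_force: 44.9
```

```bash
python3 f.py; python3 d.py w5
python3 - <<'E'
from h import *
c=cam('top');s=cam('scene')
I=[cv2.resize(c['img'][160:420,230:540],(400,335)),cv2.resize(s['img'][20:280,90:400],(400,335))]
cv2.imwrite('pics/t5.png',np.hstack(I)[...,::-1])
E
```

```text
F [ 0.32 -0.11 -2.  ] T [ 0.01  -0.018  0.025] Ttool [ 0.009  0.019 -0.024] [ 0.4817 -0.3423  0.3051] [[0.074, 0.002], [-0.997, -0.002], [0.002, -1.0]] 44.88213837146759 0.029580330720571774 8.825
[ 0.4816 -0.3422  0.3047] [[ 0.997  0.075  0.002]
 [ 0.075 -0.997 -0.002]
 [ 0.002  0.002 -1.   ]] 8.875 [-0.17282314 -0.31951008 -3.50231936] [0.06786721 0.01658998 0.06064207] [-0.75  0.42  1.19 -0.    1.53  0.75]
```

View pics/t5.png

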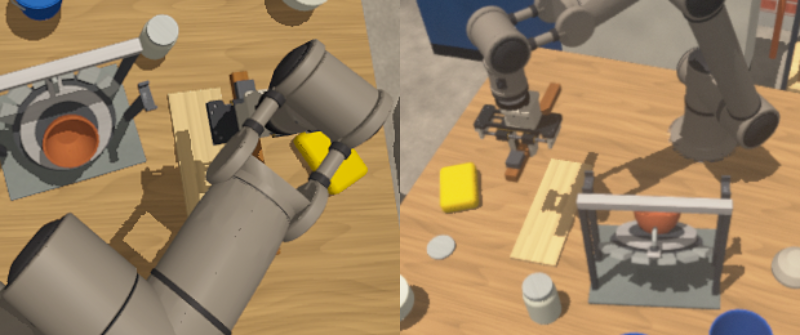

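The bar hangs level over the board, at (240,110) in the left crop. I'll lower it.

Call:
{"name": "drive_tool", "arguments": {"steps": [{"travel":[0,0,-0.04],"rotation":[0,0,0],"grip":0.02},{"travel":[0,0,-0.05],"rotation":[0,0,0],"grip":0.02},{"travel":[0,0,-0.05],"rotation":[0,0,0],"grip":0.02},{"travel":[0,0,-0.05],"rotation":[0,0,0],"grip":0.02},{"travel":[0,0,-0.04],"rotation":[0,0,0],"grip":0.02}]}}

```text
time_s: 9.6
tcp_pos: [0.481, -0.3417, 0.0718]
eef_rot: [-3.139, -0.117, 0.001]
wrist_force: [-0.8, -0.1, -2.1]
width: 0.0296
grip_force: 44.9
```

Call:
{"name": "drive_tool", "arguments": {"steps": [{"travel":[0,0,-0.02],"rotation":[0,0,0],"grip":0.02},{"travel":[0,0,-0.015],"rotation":[0,0,0],"grip":0.02},{"travel":[0,0,0],"rotation":[0,0,0],"grip":0.02},{"travel":[0,0,0],"rotation":[0,0,0],"grip":0.02}]}}

```text
time_s: 10.1
tcp_pos: [0.4819, -0.3425, 0.0396]
eef_rot: [3.138, 0.117, 0.002]
wrist_force: [0.2, -0.5, -1.9]
width: 0.0298
grip_force: 44.9
```

Call:
{"name": "drive_tool", "arguments": {"steps": [{"travel":[0,0,-0.012],"rotation":[0,0,0],"grip":0.02},{"travel":[0,0,-0.008],"rotation":[0,0,0],"grip":0.02},{"travel":[0,0,0],"rotation":[0,0,0],"grip":0.02},{"travel":[0,0,0],"rotation":[0,0,0],"grip":0.02}]}}

```text
time_s: 10.6
tcp_pos: [0.4813, -0.342, 0.0185]
eef_rot: [3.139, 0.117, 0.0]
wrist_force: [0.2, 0.1, -1.7]
width: 0.0297
grip_force: 44.9
```

Call:
{"name": "drive_tool", "arguments": {"steps": [{"travel":[0,0,-0.004],"rotation":[0,0,0],"grip":0.02},{"travel":[0,0,0],"rotation":[0,0,0],"grip":0.02},{"travel":[0,0,0],"rotation":[0,0,0],"grip":0.02}]}}

```text
time_s: 10.98
tcp_pos: [0.4812, -0.342, 0.0145]
eef_rot: [3.139, 0.117, 0.0]
wrist_force: [-0.4, -0.3, -2.8]
width: 0.0296
grip_force: 44.9
```

Call:
{"name": "drive_tool", "arguments": {"steps": [{"travel":[0,0,-0.002],"rotation":[0,0,0],"grip":0.02},{"travel":[0,0,0],"rotation":[0,0,0],"grip":0.02},{"travel":[0,0,0],"rotation":[0,0,0],"grip":0.02}]}}

```text
time_s: 11.35
tcp_pos: [0.4812, -0.3419, 0.0124]
eef_rot: [-3.139, -0.117, 0.0]
wrist_force: [0.4, -0.0, -3.3]
width: 0.0298
grip_force: 44.9
```

Call:
{"name": "drive_tool", "arguments": {"steps": [{"travel":[0,0,-0.001],"rotation":[0,0,0],"grip":0.02},{"travel":[0,0,0],"rotation":[0,0,0],"grip":0.02},{"travel":[0,0,0],"rotation":[0,0,0],"grip":0.02}]}}

```text
time_s: 11.72
tcp_pos: [0.4812, -0.3419, 0.0123]
eef_rot: [3.139, 0.117, 0.0]
wrist_force: [-1.9, 1.6, 6.4]
width: 0.0298
grip_force: 49.0
```

```bash
python3 f.py
```

```text
F [-2.09  2.16  5.71] T [0.359 0.375 0.   ] Ttool [ 0.385 -0.348 -0.   ] [ 0.4812 -0.342   0.0123] [[0.074, 0.0], [-0.997, -0.0], [0.0, -1.0]] 48.96216488617938 0.029938024288396394 12.025
```

Call:
{"name": "drive_tool", "arguments": {"steps": [{"travel":[0,0,0],"rotation":[0,0,0],"grip":0.036},{"travel":[0,0,0],"rotation":[0,0,0],"grip":0.06},{"travel":[0,0,0],"rotation":[0,0,0],"grip":0.06},{"travel":[0,0,0.02],"rotation":[0,0,0],"grip":0.06},{"travel":[0,0,0.05],"rotation":[0,0,0],"grip":0.06}]}}

```text
time_s: 12.65
tcp_pos: [0.4796, -0.3401, 0.0793]
eef_rot: [-3.134, -0.117, 0.008]
wrist_force: [-0.4, 0.1, 0.2]
width: 0.0598
grip_force: 0.0
```

Call:
{"name": "drive_tool", "arguments": {"steps": [{"travel":[-0.02,0,0.06],"rotation":[0,0,0],"grip":0.06},{"travel":[-0.02,0,0.06],"rotation":[0,0,0],"grip":0.06},{"travel":[-0.02,0,0.06],"rotation":[0,0,0],"grip":0.06},{"travel":[-0.02,0,0.06],"rotation":[0,0,0],"grip":0.06},{"travel":[0,0,0],"rotation":[0,0,0],"grip":0.06}]}}

```text
time_s: 13.28
tcp_pos: [0.4024, -0.3429, 0.3235]
eef_rot: [3.133, 0.115, 0.009]
wrist_force: [0.5, -1.0, -0.8]
width: 0.06
grip_force: 0.0
```

```bash
python3 d.py w6
python3 - <<'E'
from h import *
import pickle
c=pickle.load(open('w6.pkl','rb'));t=cam('top')
pickle.dump(t,open('t6.pkl','wb'))
I=[cv2.resize(c['img'],(400,300)),cv2.resize(t['img'][170:380,180:460],(400,300))]
cv2.imwrite('pics/w6b.png',np.hstack(I)[...,::-1])
for cn in('top','wrist'):
  for k in ('ware_board','rest_bar'):
    for r in models.search_frame(cn,k): print(cn,k,round(r['conf'],2),np.round(np.array(r['extent'])*[560,420,560,420]))
E
```

```text
[ 0.4022 -0.3421  0.3203] [[ 0.997  0.074  0.003]
 [ 0.074 -0.997 -0.003]
 [ 0.003  0.003 -1.   ]] 13.325 [ 0.02607663 -0.68100548 -1.40316533] [ 0.032468   -0.01313501  0.00443956] [-0.85  0.29  1.34  0.    1.51  0.65]
top ware_board 0.8 [386. 293.  47. 122.]
top ware_board 0.72 [276. 251. 150. 123.]
top rest_bar 0.9 [392. 281.  27.  90.]
wrist ware_board 0.89 [281. 142. 112. 284.]
wrist rest_bar 0.97 [284. 148.  28. 266.]
```

View pics/w6b.png

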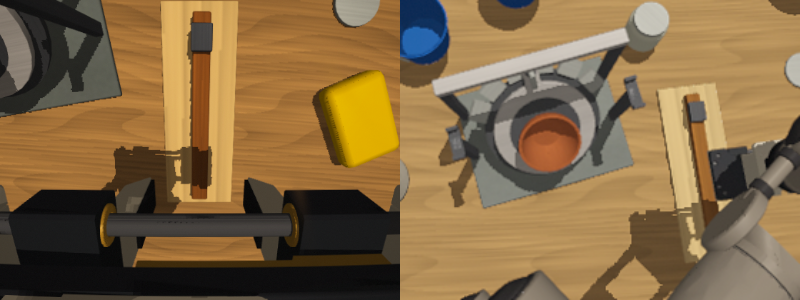

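The bar lies wholly on the board in both views, at (200,105) and (700,165). Next I'll raise the arm, turn the tool half round so the camera sits on the bowl side, and go to a stand-off in front of the ring.

Call:
{"name": "drive_tool", "arguments": {"steps": [{"travel":[0,0,0.04],"rotation":[0,0,10],"grip":0.04},{"travel":[0,0,0.05],"rotation":[0,0,10],"grip":0.04},{"travel":[0,0.02,0.05],"rotation":[0,0,10],"grip":0.04},{"travel":[0,0.03,0.02],"rotation":[0,0,10],"grip":0.04},{"travel":[0,0.03,0],"rotation":[0,0,10],"grip":0.04}]}}

```text
time_s: 14.2
tcp_pos: [0.4028, -0.2615, 0.4791]
eef_rot: [2.791, 1.44, 0.001]
wrist_force: [-0.1, 0.7, -0.4]
width: 0.0402
grip_force: 0.0
```

Call:
{"name": "drive_tool", "arguments": {"steps": [{"travel":[0,0.03,0],"rotation":[0,0,10],"grip":0.04},{"travel":[0,0.03,0],"rotation":[0,0,10],"grip":0.04},{"travel":[0,0.03,0],"rotation":[0,0,10],"grip":0.04},{"travel":[0,0.03,0],"rotation":[0,0,10],"grip":0.04},{"travel":[0,0.03,0],"rotation":[0,0,10],"grip":0.04}]}}

```text
time_s: 14.82
tcp_pos: [0.4023, -0.1108, 0.4776]
eef_rot: [-1.919, -2.484, 0.0]
wrist_force: [-0.1, 0.8, 0.0]
width: 0.0401
grip_force: 0.0
```

Call:
{"name": "drive_tool", "arguments": {"steps": [{"travel":[0,0.03,0],"rotation":[0,0,10],"grip":0.04},{"travel":[0,0.03,0],"rotation":[0,0,10],"grip":0.04},{"travel":[0,0.03,0],"rotation":[0,0,10],"grip":0.04},{"travel":[0,0.02,0],"rotation":[0,0,10],"grip":0.04},{"travel":[0,0,0],"rotation":[0,0,10],"grip":0.04}]}}

```text
time_s: 15.45
tcp_pos: [0.4023, -0.0005, 0.4777]
eef_rot: [-0.686, -3.064, -0.001]
wrist_force: [0.5, 0.4, 0.7]
width: 0.0398
grip_force: 0.0
```

```bash
cat > g.py <<'E'
from h import *
s=robot.get_state();p=np.array(s['tcp_pos']);m=R.from_rotvec(s['eef_rot'])
yaw=np.radians(13.4);L=np.radians(47)
S=np.array([[np.cos(yaw),-np.sin(yaw),0],[np.sin(yaw),np.cos(yaw),0],[0,0,1]])
Rt=S@np.array([[-np.cos(L),0,np.sin(L)],[0,1,0],[-np.sin(L),0,-np.cos(L)]])
rv=np.degrees((R.from_matrix(Rt)*m.inv()).as_rotvec())
ring=np.array([.591,.010,.246]);tgt=ring+(0.019-0.10)*Rt[:,2]
print(p.round(4),np.round(s['qpos'],2),'rot',rv.round(2),np.linalg.norm(rv),'tgt',tgt.round(4),'d',(tgt-p).round(4),s['time_s'])
E
python3 g.py
```

```text
[ 0.4023 -0.0005  0.4777] [-0.19  0.04  1.23  0.    1.87 -1.32] rot [ -4.95 -47.72  36.41] 60.231081977625834 tgt [ 0.5334 -0.0037  0.3012] d [ 0.1311 -0.0032 -0.1765] 15.45
```

Call:
{"name": "drive_tool", "arguments": {"steps": [{"travel":[0.016,0,0],"rotation":[-0.62,-5.97,4.55],"grip":0.04},{"travel":[0.016,0,0],"rotation":[-0.62,-5.97,4.55],"grip":0.04},{"travel":[0.016,0,0],"rotation":[-0.62,-5.97,4.55],"grip":0.04},{"travel":[0.016,0,-0.01],"rotation":[-0.62,-5.97,4.55],"grip":0.04},{"travel":[0.016,0,-0.03],"rotation":[-0.62,-5.97,4.55],"grip":0.04}]}}

```text
time_s: 16.08
tcp_pos: [0.4832, -0.0017, 0.4387]
eef_rot: [0.052, 2.618, 0.084]
wrist_force: [0.6, -0.6, 0.5]
width: 0.04
grip_force: 0.0
```

Call:
{"name": "drive_tool", "arguments": {"steps": [{"travel":[0.016,-0.001,-0.03],"rotation":[-0.62,-5.97,4.55],"grip":0.04},{"travel":[0.016,-0.001,-0.04],"rotation":[-0.62,-5.97,4.55],"grip":0.04},{"travel":[0.016,-0.001,-0.04],"rotation":[-0.62,-5.97,4.55],"grip":0.04},{"travel":[0,0,0],"rotation":[0,0,0],"grip":0.04},{"travel":[0,0,0],"rotation":[0,0,0],"grip":0.04}]}}

```text
time_s: 16.7
tcp_pos: [0.5259, -0.0009, 0.3453]
eef_rot: [-0.234, 2.348, 0.133]
wrist_force: [1.0, 0.3, 0.7]
width: 0.0403
grip_force: 0.0
```

```bash
python3 g.py
cat > r.py <<'E'
from h import *
import pickle
yaw=np.radians(13.4);S=np.array([[np.cos(yaw),-np.sin(yaw),0],[np.sin(yaw),np.cos(yaw),0],[0,0,1]])
c=cam('wrist');pickle.dump(c,open('w7.pkl','wb'))
for n in ['ring','bowl']:
    for r in models.trace('wrist',n):
        v,u=np.nonzero(r['pixels']);print(n,round(r['conf'],2),np.round(np.array(r['extent'])*[560,420,560,420]),u.mean(),v.mean())
org=np.array([.516,-.008,0])
n=S@[-.574,0,.819];rad=S@[.819,0,.574]
for h in (.04,.046,.051,.056):
    g=org+[0,0,.13]+.13*rad+h*n
    print(h,g.round(4),proj(c,[g,g+.02*n,g-.03*n]).round(0).tolist())
save(c,'w7.png')
E
python3 r.py
```

```text
[ 0.5259 -0.0009  0.3453] [-0.42 -0.09  1.96  0.7   0.73 -2.6 ] rot [-1.04 -2.25  1.39] 2.836985025452816 tgt [ 0.5334 -0.0037  0.3012] d [ 0.0075 -0.0028 -0.0441] 16.7
ring 0.82 [271. 165.  24.  65.] 269.2763285024155 161.9304347826087
ring 0.55 [ 52.  89.  83. 122.] 54.17857782554182 92.788285867813
bowl 0.88 [261.  35. 191.  70.] 259.8538423886441 29.830837004405286
bowl 0.69 [270. 163.  27.  63.] 269.26719056974457 161.86836935166994
bowl 0.22 [279. 174. 558. 349.] 281.01743681455963 104.34543565736529
0.04 [0.5972 0.0114 0.2374] [[271.0, 168.0], [271.0, 177.0], [272.0, 156.0]]
0.046 [0.5939 0.0106 0.2423] [[271.0, 170.0], [271.0, 180.0], [272.0, 158.0]]
0.051 [0.5911 0.0099 0.2464] [[271.0, 173.0], [271.0, 183.0], [272.0, 160.0]]
0.056 [0.5883 0.0092 0.2505] [[271.0, 175.0], [271.0, 186.0], [272.0, 162.0]]
```

View pics/w7.png

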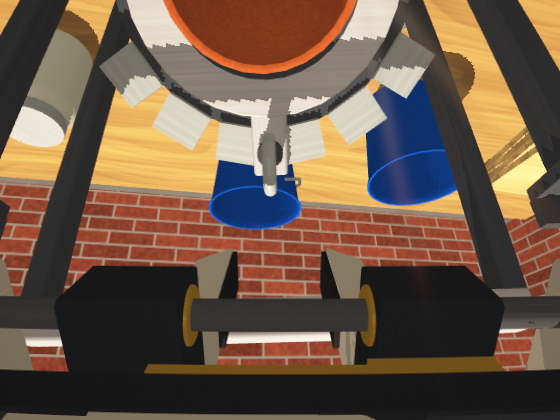

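The wrist view shows the ring edge-on at column about 270, rows 140-195, nearly where the stand estimate puts it. The fingers are at columns 220 and 345. I'll fit the ring height numerically.

```bash
cat > k.py <<'E'
from h import *
import pickle
exec(open('r.py').read().split("c=cam")[0].split('import pickle')[1])
c=pickle.load(open('w7.pkl','rb'));s=pickle.load(open('c0.pkl','rb'))['scene'];t=pickle.load(open('t6.pkl','rb'))
n=S@[-.574,0,.819];rad=S@[.819,0,.574];org=np.array([.516,-.008,0])
a=np.linspace(0,6.28,60)
for h in (.04,.046,.051,.056,.061):
    ce=org+[0,0,.13]+.13*rad+(h-.005)*n
    P=ce+.025*(np.cos(a)[:,None]*n+np.sin(a)[:,None]*rad)
    for k,x in (('w',c),('s',s),('t',t)):
        q=proj(x,P);print(h,k,q.min(0).round(1),q.max(0).round(1),end=' | ')
    print()
# mask profile of light-grey ring in w7: print columns of bright run by row
g=cv2.cvtColor(c['img'],cv2.COLOR_RGB2HSV)
for v in range(180,202,2): print(v,[int(u) for u in np.nonzero((g[v,240:300,1]<70)&(g[v,240:300,2]>70))[0]+240])
r=[x for x in [0]]
E
python3 k.py
python3 - <<'E'
from h import *
cam('top')
for r in models.search_frame('top','ring'): print(r['conf'],np.array(r['extent'])*[560,420,560,420])
E
```

```text
0.04 w [269.9 134.2] [272.8 196.3] | 0.04 s [286.7 199.7] [287.5 217. ] | 0.04 t [267.4 210.5] [272.6 229. ] | 
0.046 w [269.7 136.2] [272.7 199.5] | 0.046 s [286.8 197.8] [287.5 215.1] | 0.046 t [267.7 211.4] [273.  229.9] | 
0.051 w [269.6 138. ] [272.7 202.2] | 0.051 s [286.8 196.1] [287.6 213.4] | 0.051 t [268. 212.] [273.3 230.6] | 
0.056 w [269.5 139.9] [272.6 205.1] | 0.056 s [286.8 194.5] [287.6 211.8] | 0.056 t [268.2 212.7] [273.6 231.4] | 
0.061 w [269.4 141.8] [272.5 208. ] | 0.061 s [286.9 192.8] [287.7 210.2] | 0.061 t [268.5 213.4] [273.9 232.2] | 
180 [263, 264, 265, 266, 267, 268, 269, 270, 271, 272, 273, 274, 275, 276, 285, 286, 287, 288, 289, 290, 291, 292, 293, 294, 298, 299]
182 [263, 264, 265, 266, 267, 268, 269, 270, 271, 272, 273, 274, 275, 276, 299]
184 [263, 264, 265, 266, 267, 268, 269, 270, 271, 272, 273, 274, 275, 276, 295, 297, 298, 299]
186 [264, 265, 266, 267, 268, 269, 270, 271, 272, 273, 274, 275, 276, 296, 297]
188 [264, 265, 266, 267, 268, 269, 270, 271, 272, 273, 274, 275, 276]
190 [264, 265, 266, 267, 268, 269, 270, 271, 272, 273, 274, 275, 276, 296]
192 [265, 266, 267, 268, 269, 270, 271, 272, 273, 274, 275, 276]
194 [266, 267, 268, 269, 270, 271, 272, 273, 274]
196 [297]
198 []
200 []
0.6 [271.152 225.54    5.488  13.314]
0.41 [277.592 252.63  149.408 121.716]
```

```bash
cat > g2.py <<'E'
from h import *
import sys
yaw=np.radians(13.4);L=np.radians(47)
S=np.array([[np.cos(yaw),-np.sin(yaw),0],[np.sin(yaw),np.cos(yaw),0],[0,0,1]])
Rt=S@np.array([[-np.cos(L),0,np.sin(L)],[0,1,0],[-np.sin(L),0,-np.cos(L)]])
n=S@[-.574,0,.819];rad=S@[.819,0,.574];tan=S@[0,1,0];hub=np.array([.516,-.008,.13])
def info(th=0,h=.045,back=0,dt=0,du=0):
    s=robot.get_state();p=np.array(s['tcp_pos']);m=R.from_rotvec(s['eef_rot'])
    Q=R.from_rotvec(n*np.radians(th));z=Q.apply(Rt[:,2])
    g=hub+Q.apply((.13+du)*rad+dt*tan)+h*n;tgt=g+(.019-back)*z
    rv=np.degrees((Q*R.from_matrix(Rt)*m.inv()).as_rotvec())
    print('tcp',p.round(4),'q',np.round(s['qpos'],2),'tgt',tgt.round(4),'d',(tgt-p).round(4),'rot',rv.round(2),'t',s['time_s'],'w',s['width'],'F',np.round(s['wrist_force'],1))
    d=p-.019*m.as_matrix()[:,2]-hub; print('grasp: rad %.4f tan %.4f ax %.4f'%(d@rad,d@tan,d@n))
E
python3 -c "
from g2 import *
info(back=.06);info();print(n,rad,tan,Rt[:,2])"
```

```text
tcp [ 5.258e-01 -5.000e-04  3.455e-01] q [-0.42 -0.09  1.97  0.71  0.73 -2.6 ] tgt [0.5653 0.0037 0.2694] d [ 0.0395  0.0043 -0.076 ] rot [-0.96 -2.14  1.28] t 16.95 w 0.04008316916690292 F [ 0.5 -0.1 -0.3]
grasp: rad 0.1295 tan 0.0050 ax 0.1887
tcp [ 5.258e-01 -5.000e-04  3.455e-01] q [-0.42 -0.09  1.97  0.71  0.73 -2.6 ] tgt [0.608  0.0139 0.2285] d [ 0.0822  0.0144 -0.117 ] rot [-0.96 -2.14  1.28] t 16.95 w 0.04008316916690292 F [ 0.5 -0.1 -0.3]
grasp: rad 0.1295 tan 0.0050 ax 0.1887
[-0.55837335 -0.1330233   0.819     ] [0.79670344 0.18980153 0.574     ] [-0.2317479   0.97277588  0.        ] [ 0.71144324  0.16948969 -0.68199836]
```

Call:
{"name": "drive_tool", "arguments": {"steps": [{"travel":[0.01,0.001,-0.019],"rotation":[-0.24,-0.53,0.32],"grip":0.045},{"travel":[0.01,0.001,-0.019],"rotation":[-0.24,-0.53,0.32],"grip":0.045},{"travel":[0.01,0.001,-0.019],"rotation":[-0.24,-0.53,0.32],"grip":0.045},{"travel":[0.01,0.001,-0.019],"rotation":[-0.24,-0.53,0.32],"grip":0.045},{"travel":[0,0,0],"rotation":[0,0,0],"grip":0.045}]}}

```text
time_s: 17.58
tcp_pos: [0.5653, 0.0037, 0.2672]
eef_rot: [-0.27, 2.312, 0.121]
wrist_force: [-0.1, 0.1, -0.2]
width: 0.045
grip_force: 0.0
```

```bash
python3 -c "
from g2 import *
info(back=.06);info()
c=cam('wrist');g=hub+.13*rad+.042*n
a=np.linspace(0,6.28,60);P=g-.005*n+.025*(np.cos(a)[:,None]*n+np.sin(a)[:,None]*rad)
q=proj(c,P);print('pred',q.min(0),q.max(0))
G=cv2.cvtColor(c['img'],cv2.COLOR_RGB2HSV)
for r in models.search_frame('wrist','ring'): print(r['conf'],np.array(r['extent'])*[560,420,560,420])
for v in range(150,262,6): print(v,[int(u) for u in np.nonzero((G[v,225:325,1]<60)&(G[v,225:325,2]>60))[0]+225][::3])
"
```

```text
tcp [0.5653 0.0037 0.2672] q [-0.37  0.08  2.06  1.02  0.51 -2.97] tgt [0.5653 0.0037 0.2694] d [-0.      0.      0.0023] rot [-0.12 -0.25 -0.  ] t 17.575 w 0.044960047097853735 F [-0.1  0.1 -0.2]
grasp: rad 0.1163 tan -0.0001 ax 0.1019
tcp [0.5653 0.0037 0.2672] q [-0.37  0.08  2.06  1.02  0.51 -2.97] tgt [0.608  0.0139 0.2285] d [ 0.0427  0.0102 -0.0386] rot [-0.12 -0.25 -0.  ] t 17.575 w 0.044960047097853735 F [-0.1  0.1 -0.2]
grasp: rad 0.1163 tan -0.0001 ax 0.1019
pred [277.91839045 192.16067175] [278.23636374 275.2633948 ]
0.86 [276.36  232.218  35.112  85.596]
0.6 [280.    147.294 560.    292.614]
150 [225, 228, 231, 234, 237, 240, 243, 246, 249, 252, 255, 258, 261, 264, 267, 270, 273, 276, 279, 282, 285, 288, 291, 294, 297, 300, 303, 306, 309, 312, 315, 318, 321, 324]
156 [225, 228, 231, 234, 237, 240, 243, 246, 249, 252, 255, 258, 261, 264, 267, 270, 273, 276, 279, 282, 285, 288, 291, 294, 297, 300, 303, 306, 309, 312, 315, 318, 321, 324]
162 [235, 238, 241, 244, 247, 250, 253, 256, 259, 262, 265, 268, 271, 274, 277, 280, 283, 286, 289, 292, 295, 298, 301, 304, 307, 310, 313
[... 1126 characters left out ...]
 302, 305, 308, 311, 314, 317, 320, 323]
210 [225, 228, 231, 234, 237, 240, 243, 246, 249, 252, 255, 258, 261, 264, 267, 270, 273, 276, 279, 282, 285, 295, 298, 301, 304, 307, 310, 313, 316, 319, 322]
216 [235, 238, 241, 244, 247, 250, 253, 256, 259, 262, 265, 268, 271, 274, 277, 280, 283, 292, 295, 298, 301, 304, 307, 310, 313]
222 [254, 257, 260, 263, 266, 269, 272, 275, 278, 281, 284, 289, 292, 295]
228 [254, 257, 260, 263, 266, 269, 272, 275, 278, 281, 284, 287, 290, 293, 296]
234 [256, 259, 262, 265, 268, 271, 274, 277, 280, 283, 286, 289, 292, 295]
240 [267, 270, 273, 276, 279, 282]
246 [267, 270, 273, 276, 279, 282]
252 [267, 270, 273, 276, 279, 282]
258 [268, 271, 274, 277, 280, 283]
```

The ring is centred about 1.5 mm to the -y side of my estimate. However, q6 at -2.97 is almost at its limit, so I'll retreat and spin the tool half a turn.

Call:
{"name": "drive_tool", "arguments": {"steps": [{"travel":[-0.02,-0.005,0.02],"rotation":[0,0,0],"grip":0.045},{"travel":[-0.02,-0.005,0.02],"rotation":[0,0,0],"grip":0.045},{"travel":[-0.02,-0.005,0.025],"rotation":[0,0,0],"grip":0.045},{"travel":[-0.005,0,0.04],"rotation":[0,0,0],"grip":0.045},{"travel":[-0.005,0,0.045],"rotation":[0,0,0],"grip":0.045}]}}

```text
time_s: 18.3
tcp_pos: [0.4942, -0.012, 0.4205]
eef_rot: [-0.269, 2.31, 0.116]
wrist_force: [1.7, -0.1, 0.5]
width: 0.0453
grip_force: 0.0
```

Call:
{"name": "drive_tool", "arguments": {"steps": [{"travel":[0,0,0],"rotation":[7.11,1.69,-6.82],"grip":0.045},{"travel":[0,0,0],"rotation":[7.11,1.69,-6.82],"grip":0.045},{"travel":[0,0,0],"rotation":[7.11,1.69,-6.82],"grip":0.045},{"travel":[0,0,0],"rotation":[7.11,1.69,-6.82],"grip":0.045},{"travel":[0,0,0],"rotation":[7.11,1.69,-6.82],"grip":0.045}]}}

```text
time_s: 18.92
tcp_pos: [0.4949, -0.0119, 0.4196]
eef_rot: [0.757, 2.265, 0.548]
wrist_force: [0.7, -0.4, -0.7]
width: 0.0453
grip_force: 0.0
```

Call:
{"name": "drive_tool", "arguments": {"steps": [{"travel":[0,0,0],"rotation":[7.11,1.69,-6.82],"grip":0.045},{"travel":[0,0,0],"rotation":[7.11,1.69,-6.82],"grip":0.045},{"travel":[0,0,0],"rotation":[7.11,1.69,-6.82],"grip":0.045},{"travel":[0,0,0],"rotation":[7.11,1.69,-6.82],"grip":0.045},{"travel":[0,0,0],"rotation":[7.11,1.69,-6.82],"grip":0.045}]}}

```text
time_s: 19.55
tcp_pos: [0.4949, -0.0119, 0.4196]
eef_rot: [1.745, 1.841, 0.925]
wrist_force: [-0.5, 0.7, 0.1]
width: 0.0452
grip_force: 0.0
```

Call:
{"name": "drive_tool", "arguments": {"steps": [{"travel":[0,0,0],"rotation":[7.11,1.69,-6.82],"grip":0.045},{"travel":[0,0,0],"rotation":[7.11,1.69,-6.82],"grip":0.045},{"travel":[0,0,0],"rotation":[7.11,1.69,-6.82],"grip":0.045},{"travel":[0,0,0],"rotation":[7.11,1.69,-6.82],"grip":0.045},{"travel":[0,0,0],"rotation":[7.11,1.69,-6.82],"grip":0.045}]}}

```text
time_s: 20.18
tcp_pos: [0.4949, -0.0119, 0.4196]
eef_rot: [2.585, 1.019, 1.199]
wrist_force: [0.3, -0.1, 0.1]
width: 0.0449
grip_force: 0.0
```

Call:
{"name": "drive_tool", "arguments": {"steps": [{"travel":[0,0,0],"rotation":[7.11,1.69,-6.82],"grip":0.045},{"travel":[0,0,0],"rotation":[7.11,1.69,-6.82],"grip":0.045},{"travel":[0,0,0],"rotation":[7.11,1.69,-6.82],"grip":0.045},{"travel":[0,0,0],"rotation":[0,0,0],"grip":0.045}]}}

```text
time_s: 20.68
tcp_pos: [0.495, -0.0119, 0.4194]
eef_rot: [-2.781, -0.328, -1.213]
wrist_force: [0.4, 0.9, 0.3]
width: 0.0448
grip_force: 0.0
```

```bash
sed -i 's/L=np.radians(47)/L=np.radians(43)/; s/\[-np.cos(L),0,np.sin(L)\],\[0,1,0\],\[-np.sin(L)/[np.cos(L),0,np.sin(L)],[0,-1,0],[np.sin(L)/; s/hub=np.array(\[.516,-.008,.13\])/hub=np.array([.516,-.008,.13])-.0015*tan/' g2.py; python3 -c "
from g2 import *
print(np.linalg.det(Rt));info(back=.06)"
```

```text
1.0
tcp [ 0.495  -0.0119  0.4194] q [-0.52 -0.22  1.88  0.67  0.93  0.56] tgt [0.5676 0.0027 0.2715] d [ 0.0726  0.0146 -0.1479] rot [-0.74  4.04  0.02] t 20.675 w 0.0448073717109937 F [0.4 0.9 0.3]
grasp: rad 0.1447 tan 0.0027 ax 0.2678
```

Call:
{"name": "drive_tool", "arguments": {"steps": [{"travel":[0.005,0.003,-0.04],"rotation":[-0.15,0.8,0],"grip":0.045},{"travel":[0.01,0.003,-0.04],"rotation":[-0.15,0.8,0],"grip":0.045},{"travel":[0.02,0.003,-0.03],"rotation":[-0.15,0.8,0],"grip":0.045},{"travel":[0.022,0.003,-0.025],"rotation":[-0.15,0.8,0],"grip":0.045},{"travel":[0.015,0.003,-0.013],"rotation":[-0.15,0.8,0],"grip":0.045}]}}

```text
time_s: 21.3
tcp_pos: [0.5678, 0.0035, 0.2693]
eef_rot: [-2.827, -0.335, -1.111]
wrist_force: [-0.3, -0.4, 1.2]
width: 0.045
grip_force: 0.0
```

Call:
{"name": "drive_tool", "arguments": {"steps": [{"travel":[0,0,0],"rotation":[0,0,0],"grip":0.045},{"travel":[0,0,0],"rotation":[0,0,0],"grip":0.045}]}}

```text
time_s: 21.55
tcp_pos: [0.5673, 0.0032, 0.2711]
eef_rot: [-2.825, -0.332, -1.114]
wrist_force: [-0.0, 1.0, -0.8]
width: 0.045
grip_force: 0.0
```

```bash
cat > v.py <<'E'
from g2 import *
import sys
c=cam('wrist');th=float(sys.argv[1]);h=float(sys.argv[2]) if len(sys.argv)>2 else .042
Q=R.from_rotvec(n*np.radians(th));g=hub+Q.apply(.13*rad)+h*n
a=np.linspace(0,6.28,60);P=g-.005*n+.025*(np.cos(a)[:,None]*n+np.sin(a)[:,None]*Q.apply(rad))
q=proj(c,P);print('pred',q.min(0).round(1),q.max(0).round(1), 'px per 5mm',(proj(c,[g+.005*tan])-proj(c,[g])).round(1))
for r in models.search_frame('wrist','ring'):
    e=np.array(r['extent'])*[560,420,560,420];print(round(r['conf'],2),'cols',e[0]-e[2]/2,e[0]+e[2]/2,'rows',e[1]-e[3]/2,e[1]+e[3]/2)
save(c,'v.png')
E
python3 -c "
from g2 import *
info(back=.06);info()"; python3 v.py 0
```

```text
tcp [0.5673 0.0032 0.2711] q [-0.35  0.08  1.99  0.8   0.55  0.4 ] tgt [0.5676 0.0027 0.2715] d [ 0.0003 -0.0005  0.0004] rot [-0.04  0.03 -0.03] t 21.55 w 0.045027394260045324 F [-0.   1.  -0.8]
grasp: rad 0.1213 tan 0.0005 ax 0.1042
tcp [0.5673 0.0032 0.2711] q [-0.35  0.08  1.99  0.8   0.55  0.4 ] tgt [0.6074 0.0122 0.2276] d [ 0.0401  0.009  -0.0435] rot [-0.04  0.03 -0.03] t 21.55 w 0.045027394260045324 F [-0.   1.  -0.8]
grasp: rad 0.1213 tan 0.0005 ax 0.1042
pred [280.4 195.4] [280.8 277.7] px per 5mm [[-8.4  0. ]]
0.62 cols 264.096 298.592 rows 204.792 289.884
```

```bash
sed -i 's/-.0015\*tan/-.0015*tan-.004*S[:,0]/' g2.py; python3 v.py 0; python3 -c "
from g2 import *
info(h=.045)
import pickle
c=pickle.load(open('w7.pkl','rb'));g=hub+.13*rad+.042*n
a=np.linspace(0,6.28,60);P=g-.005*n+.025*(np.cos(a)[:,None]*n+np.sin(a)[:,None]*rad);print(proj(c,P).max(0))"
```

```text
pred [280.1 201.3] [280.5 284.3] px per 5mm [[-8.4  0. ]]
0.82 cols 263.508 298.396 rows 204.30900000000003 291.711
tcp [0.5672 0.003  0.2711] q [-0.35  0.08  1.99  0.8   0.55  0.41] tgt [0.6035 0.0113 0.2276] d [ 0.0363  0.0083 -0.0435] rot [-0.08  0.04  0.05] t 21.75 w 0.04499449977749289 F [-0.2 -0.1 -0.4]
grasp: rad 0.1245 tan 0.0003 ax 0.1020
[270.77363483 194.91381238]
```

Call:
{"name": "drive_tool", "arguments": {"steps": [{"travel":[0.009,0.002,-0.011],"rotation":[0,0,0],"grip":0.045},{"travel":[0.009,0.002,-0.011],"rotation":[0,0,0],"grip":0.045},{"travel":[0.009,0.002,-0.011],"rotation":[0,0,0],"grip":0.045},{"travel":[0.009,0.002,-0.01],"rotation":[0,0,0],"grip":0.045},{"travel":[0,0,0],"rotation":[0,0,0],"grip":0.045}]}}

```text
time_s: 22.38
tcp_pos: [0.6036, 0.0117, 0.2257]
eef_rot: [-2.826, -0.33, -1.109]
wrist_force: [-0.2, -0.5, -0.1]
width: 0.0447
grip_force: 0.0
```

```bash
python3 -c "
from g2 import *
info(h=.045)"; python3 v.py 0
```

```text
tcp [0.6036 0.0117 0.2257] q [-0.29  0.21  1.98  0.94  0.44  0.28] tgt [0.6035 0.0113 0.2276] d [-0.0001 -0.0004  0.0019] rot [-0.17 -0.18  0.01] t 22.375 w 0.04474775413097029 F [-0.2 -0.5 -0.1]
grasp: rad 0.1291 tan 0.0003 ax 0.0433
pred [280.6 228.8] [281.1 343.4] px per 5mm [[-11.5   0. ]]
0.89 cols 258.07599999999996 303.604 rows 238.182 356.286
```

Aligned (ring centre at column 281). I'll close on it.

Call:
{"name": "drive_tool", "arguments": {"squeeze": 30, "steps": [{"travel":[0,0,0],"rotation":[0,0,0],"grip":0.02},{"travel":[0,0,0],"rotation":[0,0,0],"grip":0.004},{"travel":[0,0,0],"rotation":[0,0,0],"grip":0.004},{"travel":[0,0,0],"rotation":[0,0,0],"grip":0.004}]}}

```text
time_s: 22.98
tcp_pos: [0.6034, 0.0112, 0.2274]
eef_rot: [-2.825, -0.329, -1.113]
wrist_force: [-0.5, -0.8, -0.0]
width: 0.0094
grip_force: 8.6
```

```bash
python3 -c "
from g2 import *
info(h=.060);info(th=8,h=.060);print(n,Rt[:,2])"
```

```text
tcp [0.6034 0.0112 0.2274] q [-0.29  0.21  1.98  0.94  0.44  0.28] tgt [0.5951 0.0093 0.2399] d [-0.0083 -0.0019  0.0125] rot [-0.12 -0.03  0.05] t 22.975 w 0.009433640314720491 F [-0.5 -0.8 -0. ]
grasp: rad 0.1298 tan -0.0001 ax 0.0449
tcp [0.6034 0.0112 0.2274] q [-0.29  0.21  1.98  0.94  0.44  0.28] tgt [0.5898 0.027  0.2391] d [-0.0136  0.0158  0.0117] rot [-4.58 -1.1   6.61] t 22.975 w 0.009433640314720491 F [-0.5 -0.8 -0. ]
grasp: rad 0.1298 tan -0.0001 ax 0.0449
[-0.55837335 -0.1330233   0.819     ] [ 0.66343155  0.15805169 -0.7313537 ]
```

Call:
{"name": "drive_tool", "arguments": {"steps": [{"travel":[-0.003,-0.0007,0.0044],"rotation":[0,0,0],"grip":0.004},{"travel":[-0.003,-0.0007,0.0044],"rotation":[0,0,0],"grip":0.004},{"travel":[-0.003,-0.0007,0.0044],"rotation":[0,0,0],"grip":0.004},{"travel":[0,0,0],"rotation":[0,0,0],"grip":0.004},{"travel":[0,0,0],"rotation":[0,0,0],"grip":0.004}]}}

```text
time_s: 23.6
tcp_pos: [0.5945, 0.0091, 0.2403]
eef_rot: [-2.825, -0.329, -1.112]
wrist_force: [5.8, 1.8, -4.6]
width: 0.0091
grip_force: 29.9
```

```bash
python3 f.py;python3 -c "
from g2 import *
info(th=8,h=.061)"; python3 v.py 0 .058
```

```text
F [ 6.85  2.13 -5.17] T [-0.099  0.076 -0.067] Ttool [-0.104 -0.096 -0.004] [0.5945 0.0092 0.2403] [[0.231, 0.663], [-0.973, 0.159], [-0.003, -0.732]] 29.929631631821394 0.00911478332095583 23.9
tcp [0.5945 0.0092 0.2403] q [-0.31  0.17  1.98  0.89  0.47  0.33] tgt [0.5893 0.0269 0.2399] d [-0.0052  0.0177 -0.0003] rot [-4.6  -1.14  6.6 ] t 23.9 w 0.00911478332095583 F [ 7.5  3.  -5.3]
grasp: rad 0.1297 tan -0.0000 ax 0.0607
pred [279.9 229.5] [280.4 343.1] px per 5mm [[-11.4   0. ]]
0.83 cols 267.70799999999997 291.39599999999996 rows 236.586 354.774
0.57 cols 478.128 560.0 rows 201.97799999999998 293.78999999999996
```

Call:
{"name": "drive_tool", "arguments": {"steps": [{"travel":[-0.001,0.0045,0],"rotation":[-1.15,-0.28,1.65],"grip":0.004},{"travel":[-0.0013,0.0045,0],"rotation":[-1.15,-0.28,1.65],"grip":0.004},{"travel":[-0.0014,0.0044,0],"rotation":[-1.15,-0.28,1.65],"grip":0.004},{"travel":[-0.0015,0.0043,0],"rotation":[-1.15,-0.28,1.65],"grip":0.004},{"travel":[0,0,0],"rotation":[0,0,0],"grip":0.004}]}}

```text
time_s: 24.62
tcp_pos: [0.5889, 0.0274, 0.2399]
eef_rot: [-2.823, -0.544, -1.126]
wrist_force: [5.9, 2.5, -5.2]
width: 0.0091
grip_force: 29.9
```

```bash
python3 f.py;python3 -c "
from g2 import *
info(th=8,h=.061);info(th=14,h=.061)"; python3 v.py 8 .058
```

```text
F [ 5.91  2.24 -5.8 ] T [-0.022  0.239 -0.001] Ttool [ 0.057 -0.232  0.028] [0.5889 0.0272 0.2399] [[0.341, 0.657], [-0.937, 0.177], [0.079, -0.733]] 29.931001123040915 0.009441233164550207 24.925
tcp [0.5889 0.0272 0.2399] q [-0.28  0.17  1.99  0.89  0.47  0.21] tgt [0.5893 0.0269 0.2399] d [ 0.0003 -0.0003  0.0001] rot [-0.03 -0.07 -0.03] t 24.925 w 0.009441233164550207 F [ 5.9  2.9 -6.3]
grasp: rad 0.1285 tan 0.0184 ax 0.0611
tcp [0.5889 0.0272 0.2399] q [-0.28  0.17  1.99  0.89  0.47  0.21] tgt [0.584  0.0396 0.2384] d [-0.0049  0.0125 -0.0014] rot [-3.38 -0.87  4.89] t 24.925 w 0.009441233164550207 F [ 5.9  2.9 -6.3]
grasp: rad 0.1285 tan 0.0184 ax 0.0611
pred [280.4 229.7] [281. 343.] px per 5mm [[-11.2  -1.5]]
0.62 cols 480.5079999999999 559.188 rows 244.98599999999996 300.59399999999994
```

Call:
{"name": "drive_tool", "arguments": {"steps": [{"travel":[-0.0016,0.0042,-0.0004],"rotation":[-1.12,-0.29,1.63],"grip":0.004},{"travel":[-0.0016,0.0042,-0.0005],"rotation":[-1.12,-0.29,1.63],"grip":0.004},{"travel":[0.0014,0.0003,-0.002],"rotation":[0,0,0],"grip":0.004},{"travel":[0.0014,0.0003,-0.002],"rotation":[0,0,0],"grip":0.004},{"travel":[0,0,0],"rotation":[0,0,0],"grip":0.004}]}}

```text
time_s: 25.65
tcp_pos: [0.5885, 0.0362, 0.2348]
eef_rot: [-2.817, -0.649, -1.132]
wrist_force: [4.3, 3.4, -5.8]
width: 0.0091
grip_force: 29.9
```

Call:
{"name": "drive_tool", "arguments": {"steps": [{"travel":[0,0,0],"rotation":[0,0,0],"grip":0.02},{"travel":[0,0,0],"rotation":[0,0,0],"grip":0.04},{"travel":[0,0,0],"rotation":[0,0,0],"grip":0.04},{"travel":[0,0,0],"rotation":[0,0,0],"grip":0.04}]}}

```text
time_s: 26.15
tcp_pos: [0.5888, 0.0358, 0.2357]
eef_rot: [-2.817, -0.649, -1.135]
wrist_force: [0.8, 0.6, 0.5]
width: 0.0394
grip_force: 0.0
```

```bash
python3 f.py;python3 -c "
from g2 import *
info(th=12,h=.055,back=.055);print(R.from_rotvec(robot.get_state()['eef_rot']).as_matrix()[:,2])"; python3 v.py 12 .052
```

```text
F [-0.36 -0.07 -0.14] T [-0.102  0.363  0.011] Ttool [ 0.074 -0.37  -0.007] [0.5888 0.0358 0.2355] [[0.392, 0.655], [-0.912, 0.185], [0.12, -0.733]] 0.0 0.03999733848637972 26.45
tcp [0.5888 0.0358 0.2355] q [-0.26  0.17  2.    0.91  0.46  0.13] tgt [0.5532 0.0261 0.2744] d [-0.0356 -0.0098  0.0389] rot [0.01 0.05 0.02] t 26.45 w 0.03999733848637972 F [-0.2 -0.3  0.3]
grasp: rad 0.1276 tan 0.0267 ax 0.0564
[ 0.65507707  0.18519587 -0.73251384]
pred [278.6 230.3] [278.8 342.6] px per 5mm [[-11.   -2.2]]
0.87 cols 255.304 300.104 rows 235.09500000000003 351.39300000000003
```

Call:
{"name": "drive_tool", "arguments": {"steps": [{"travel":[-0.011,-0.003,0.012],"rotation":[0,0,0],"grip":0.04},{"travel":[-0.011,-0.003,0.012],"rotation":[0,0,0],"grip":0.04},{"travel":[-0.011,-0.003,0.0125],"rotation":[0,0,0],"grip":0.04},{"travel":[0,0,0],"rotation":[0,0,0],"grip":0.02},{"travel":[0.006,-0.0146,0.002],"rotation":[0,0,0],"grip":0.0}]}}

```text
time_s: 27.18
tcp_pos: [0.5617, 0.0125, 0.274]
eef_rot: [-2.816, -0.651, -1.134]
wrist_force: [0.6, -0.4, -0.1]
width: 0.0245
grip_force: 0.0
```

Call:
{"name": "drive_tool", "arguments": {"steps": [{"travel":[0.0065,-0.0146,0.002],"rotation":[0,0,0],"grip":0.0},{"travel":[0,0,0],"rotation":[0,0,0],"grip":0.0},{"travel":[0,0,0],"rotation":[0,0,0],"grip":0.0}]}}

```text
time_s: 27.55
tcp_pos: [0.5683, -0.0026, 0.2754]
eef_rot: [-2.818, -0.647, -1.133]
wrist_force: [-0.6, 0.3, 0.1]
width: 0.0004
grip_force: 0.0
```

```bash
python3 -c "
from g2 import *
info(th=12,h=.055,dt=-.032)"; python3 v.py 12 .052
```

```text
tcp [ 0.5683 -0.0026  0.2754] q [-0.38  0.09  1.97  0.81  0.61  0.17] tgt [0.6018 0.0071 0.2379] d [ 0.0335  0.0097 -0.0375] rot [-0.02 -0.01  0.05] t 27.55 w 0.0004014664241918302 F [-0.6  0.3  0.1]
grasp: rad 0.1269 tan -0.0059 ax 0.1057
pred [217.5 199.9] [230.4 285.5] px per 5mm [[-8.5 -1.7]]
```

Call:
{"name": "drive_tool", "arguments": {"steps": [{"travel":[0.0085,0.0025,-0.0095],"rotation":[0,0,0],"grip":0.0},{"travel":[0.0085,0.0025,-0.0095],"rotation":[0,0,0],"grip":0.0},{"travel":[0.0085,0.0025,-0.0095],"rotation":[0,0,0],"grip":0.0},{"travel":[0.008,0.0022,-0.009],"rotation":[0,0,0],"grip":0.0},{"travel":[0,0,0],"rotation":[0,0,0],"grip":0.0}]}}

```text
time_s: 28.28
tcp_pos: [0.602, 0.0078, 0.2372]
eef_rot: [-2.817, -0.649, -1.132]
wrist_force: [-1.5, -0.1, 0.9]
width: 0.0007
grip_force: 0.0
```

```bash
python3 f.py; python3 -c "
from g2 import *
info(th=12,h=.055,dt=-.032)"; python3 v.py 12 .052
```

```text
F [ 0.16 -0.15 -0.43] T [-0.091  0.434 -0.027] Ttool [ 0.082 -0.435  0.04 ] [0.6017 0.0072 0.2388] [[0.392, 0.655], [-0.912, 0.185], [0.12, -0.732]] 0.0 0.0004948106998065923 28.575
tcp [0.6017 0.0072 0.2388] q [-0.32  0.19  1.96  0.91  0.51  0.09] tgt [0.6018 0.0071 0.2379] d [ 0.     -0.0002 -0.0009] rot [0.02 0.08 0.03] t 28.575 w 0.0004948106998065923 F [-0.2 -0.5 -0.8]
grasp: rad 0.1343 tan -0.0041 ax 0.0558
pred [197.5 231. ] [218.7 343.7] px per 5mm [[-11.1  -2.3]]
0.74 cols 189.47600000000003 235.9 rows 236.71200000000002 267.79200000000003
```

Call:
{"name": "drive_tool", "arguments": {"steps": [{"travel":[-0.0015,0.0035,-0.0005],"rotation":[0,0,0],"grip":0.0},{"travel":[-0.0015,0.0035,-0.0005],"rotation":[0,0,0],"grip":0.0},{"travel":[-0.0016,0.0035,-0.0006],"rotation":[0,0,0],"grip":0.0},{"travel":[-0.0016,0.0035,-0.0006],"rotation":[0,0,0],"grip":0.0},{"travel":[0,0,0],"rotation":[0,0,0],"grip":0.0}]}}

```text
time_s: 29.3
tcp_pos: [0.5957, 0.0215, 0.2366]
eef_rot: [-2.817, -0.649, -1.135]
wrist_force: [1.1, -0.2, -0.8]
width: 0.0003
grip_force: 0.5
```

Call:
{"name": "drive_tool", "arguments": {"steps": [{"travel":[-0.0017,0.0035,-0.0006],"rotation":[0,0,0],"grip":0.0},{"travel":[-0.0017,0.0035,-0.0006],"rotation":[0,0,0],"grip":0.0},{"travel":[-0.0018,0.0035,-0.0007],"rotation":[0,0,0],"grip":0.0},{"travel":[0,0,0],"rotation":[0,0,0],"grip":0.0}]}}

```text
time_s: 29.8
tcp_pos: [0.5899, 0.0326, 0.234]
eef_rot: [-2.816, -0.65, -1.133]
wrist_force: [0.2, 0.6, 0.3]
width: 0.0005
grip_force: 0.0
```

```bash
python3 f.py; python3 -c "
from g2 import *
info(th=12,h=.055,dt=-.032)"; python3 v.py 12 .052;  python3 v.py 18 .052
```

```text
F [ 0.31 -0.19 -0.42] T [-0.148  0.363  0.025] Ttool [ 0.054 -0.386 -0.048] [0.5903 0.032  0.2343] [[0.392, 0.655], [-0.912, 0.186], [0.12, -0.733]] 0.0 0.0004927912271327623 30.1
tcp [0.5903 0.032  0.2343] q [-0.27  0.18  2.    0.91  0.46  0.11] tgt [0.6018 0.0071 0.2379] d [ 0.0114 -0.0249  0.0037] rot [ 0.    0.03 -0.  ] t 30.1 w 0.0004927912271327623 F [ 0.3 -0.3 -0.3]
grasp: rad 0.1274 tan 0.0226 ax 0.0551
pred [268.5 228.6] [271.1 341.9] px per 5mm [[-11.1  -2.2]]
0.77 cols 191.212 242.00399999999996 rows 236.481 266.679
pred [229.8 230.4] [248.  343.1] px per 5mm [[-11.1  -2.3]]
0.8 cols 191.632 241.808 rows 235.28399999999996 268.79999999999995
```

Call:
{"name": "drive_tool", "arguments": {"steps": [{"travel":[-0.0005,0.001,-0.0002],"rotation":[0,0,0],"grip":0.0},{"travel":[0,0,0],"rotation":[0,0,0],"grip":0.0},{"travel":[0,0,0],"rotation":[0,0,0],"grip":0.0}]}}

```text
time_s: 30.68
tcp_pos: [0.5899, 0.0329, 0.2342]
eef_rot: [-2.817, -0.649, -1.135]
wrist_force: [-0.7, -0.1, 0.9]
width: 0.0004
grip_force: 0.0
```

```bash
python3 f.py; python3 v.py 24 .052;  python3 v.py 24 .042
python3 - <<'E'
from h import *
cam('wrist')
for r in models.trace('wrist','ring'):
    v,u=np.nonzero(r['pixels']); print(round(r['conf'],2),[(int(k),int(u[v==k].min()),int(u[v==k].max())) for k in range(v.min(),v.max()+1,5) if (v==k).any()])
for n in('top','scene'):
    cam(n)
    for r in models.search_frame(n,'ring'): print(n,r['conf'],(np.array(r['extent'])*[560,420,560,420]).round(1))
E
```

```text
F [0.05 0.3  0.05] T [-0.11   0.353 -0.025] Ttool [ 0.041 -0.368  0.012] [0.59   0.0328 0.2342] [[0.392, 0.655], [-0.912, 0.185], [0.12, -0.733]] 0.0 0.0001881131317216989 30.975
pred [194.4 235.8] [227.7 346.8] px per 5mm [[-11.1  -2.3]]
0.84 cols 194.90800000000002 243.796 rows 235.998 266.406
pred [199.7 231.1] [230.3 335.3] px per 5mm [[-10.5  -2.1]]
0.58 cols 192.5 244.3 rows 234.61200000000002 269.892
0.34 cols 62.41199999999999 190.596 rows 135.59699999999998 190.911
0.82 [(237, 203, 214), (242, 198, 220), (247, 196, 224), (252, 194, 238), (257, 193, 243), (262, 193, 240), (267, 207, 210)]
top 0.39 [250.4 227.1  13.9   9.6]
scene 0.59 [307.3 208.2   8.1  27.9]
```

Run:
```python
from g2 import *
import pickle
c=pickle.load(open('c0.pkl','rb'));w=cam('wrist')
a=np.linspace(0,6.28,60)
for th in (20,22,24):
  for h in (.042,.052):
    Q=R.from_rotvec(n*np.radians(th));g=hub+Q.apply(.13*rad)+h*n
    P=g-.005*n+.025*(np.cos(a)[:,None]*n+np.sin(a)[:,None]*Q.apply(rad))
    T=Q.apply(tan)*.005;P=np.vstack([P-T,P+T])
    for k,x in(('scene',c['scene']),('top',c['top']),('w',w)):
        q=proj(x,P);print(th,h,k,q.min(0).round(1),q.max(0).round(1),end='|')
    print()
s=cam('scene')
cv2.imwrite('pics/s.png',s['img'][...,::-1])
for r in models.trace('scene','ring')[:1]:
    v,u=np.nonzero(r['pixels']);print(r['conf'],u.mean(),v.mean(),u.min(),u.max(),v.min(),v.max())
```

```text
20 0.042 scene [297.6 197.5] [306.6 214.9]|20 0.042 top [248.3 219.6] [262.4 237.7]|20 0.042 w [211.8 225.9] [253.8 334.1]|
20 0.052 scene [297.7 194.3] [306.8 211.7]|20 0.052 top [248.6 221. ] [262.9 239.3]|20 0.052 w [207.3 230.4] [252.5 345.5]|
22 0.042 scene [298.8 197.4] [308.4 214.8]|22 0.042 top [246.6 220.7] [261.2 238.6]|22 0.042 w [200.1 227.3] [246.7 335.6]|
22 0.052 scene [298.9 194.1] [308.5 211.6]|22 0.052 top [247.  222.2] [261.7 240.2]|22 0.052 w [194.8 231.8] [244.9 347.1]|
24 0.042 scene [299.9 197.3] [310.1 214.7]|24 0.042 top [245.  221.9] [260.1 239.5]|24 0.042 w [188.5 229. ] [239.6 337.3]|
24 0.052 scene [300.1 194. ] [310.2 211.4]|24 0.052 top [245.4 223.3] [260.5 241.1]|24 0.052 w [182.4 233.6] [237.5 348.9]|
0.72 395.6414662084765 227.3631156930126 378 413 212 243
```

Call:
{"name": "drive_tool", "arguments": {"steps": [{"travel":[-0.001,0.0018,-0.0004],"rotation":[0,0,0],"grip":0.0},{"travel":[0,0,0],"rotation":[0,0,0],"grip":0.0},{"travel":[0,0,0],"rotation":[0,0,0],"grip":0.0}]}}

```text
time_s: 32.0
tcp_pos: [0.5889, 0.0347, 0.2338]
eef_rot: [-2.817, -0.649, -1.135]
wrist_force: [-0.3, -0.7, -0.5]
width: 0.0004
grip_force: 0.0
```

```bash
python3 f.py
cat > u.py <<'E'
from h import *
cam('wrist')
for r in models.trace('wrist','ring')[:2]:
    v,u=np.nonzero(r['pixels']); print(round(r['conf'],2),u.min(),u.max(),v.min(),v.max(),u.mean().round(1),v.mean().round(1))
E
python3 u.py
```

```text
F [0.35 0.27 0.23] T [-0.127  0.366  0.008] Ttool [ 0.057 -0.383 -0.021] [0.589  0.0346 0.2338] [[0.392, 0.655], [-0.912, 0.185], [0.12, -0.733]] 0.0 0.0005910438587961831 32.3
0.77 199 244 236 266 218.5 253.6
```

Call:
{"name": "drive_tool", "arguments": {"steps": [{"travel":[-0.001,0.0018,-0.0004],"rotation":[0,0,0],"grip":0.0},{"travel":[0,0,0],"rotation":[0,0,0],"grip":0.0},{"travel":[0,0,0],"rotation":[0,0,0],"grip":0.0}]}}

```text
time_s: 32.78
tcp_pos: [0.5879, 0.0365, 0.2334]
eef_rot: [-2.817, -0.649, -1.135]
wrist_force: [-0.1, 0.2, 0.5]
width: 0.0004
grip_force: 0.0
```

```bash
python3 f.py; python3 u.py
```

```text
F [0.24 0.2  0.07] T [-0.14   0.367 -0.002] Ttool [ 0.042 -0.389 -0.022] [0.588  0.0364 0.2334] [[0.392, 0.655], [-0.912, 0.185], [0.12, -0.733]] 0.0 0.0005276766145027213 33.075
0.88 202 248 236 266 221.6 253.1
```

```bash
cat > x.py <<'E'
from g2 import *
w=cam('wrist');a=np.linspace(0,6.28,60)
for r in models.trace('wrist','ring')[:1]:
    v,u=np.nonzero(r['pixels']); print(round(r['conf'],2),u.min(),u.max(),v.min(),v.max())
for th in (20,22,24,26):
  for h in (.042,.052):
    Q=R.from_rotvec(n*np.radians(th));g=hub+Q.apply(.13*rad)+h*n
    P=g-.005*n+.025*(np.cos(a)[:,None]*n+np.sin(a)[:,None]*Q.apply(rad))
    T=Q.apply(tan)*.005;P=np.vstack([P-T,P+T]);q=proj(w,P);print(th,h,q.min(0).round(1),q.max(0).round(1))
E
python3 x.py
```

```text
0.73 202 248 236 266
20 0.042 [221.5 224.9] [261.8 333.1]
20 0.052 [217.6 229.2] [260.8 344.4]
22 0.042 [209.7 226.2] [254.6 334.6]
22 0.052 [205.  230.7] [253.3 346. ]
24 0.042 [198. 228.] [247.5 336.3]
24 0.052 [192.6 232.5] [245.8 347.9]
26 0.042 [186.5 230.1] [240.4 338.3]
26 0.052 [180.3 234.7] [238.3 350. ]
```

Call:
{"name": "drive_tool", "arguments": {"steps": [{"travel":[-0.001,0.0018,-0.0004],"rotation":[0,0,0],"grip":0.0},{"travel":[-0.0005,0.0009,-0.0002],"rotation":[0,0,0],"grip":0.0},{"travel":[0,0,0],"rotation":[0,0,0],"grip":0.0},{"travel":[0,0,0],"rotation":[0,0,0],"grip":0.0}]}}

```text
time_s: 33.78
tcp_pos: [0.5864, 0.0392, 0.2328]
eef_rot: [-2.817, -0.649, -1.135]
wrist_force: [-0.9, -0.0, 0.4]
width: 0.0003
grip_force: 0.0
```

```bash
python3 f.py; python3 u.py
```

```text
F [ 0.45 -0.2   0.13] T [-0.128  0.355  0.004] Ttool [ 0.05  -0.373 -0.021] [0.5864 0.0391 0.2328] [[0.392, 0.655], [-0.912, 0.185], [0.12, -0.732]] 0.0 0.00023909736459426953 34.075
0.86 202 249 236 266 221.6 253.1
0.19 201 284 222 363 232.1 252.0
```

Call:
{"name": "drive_tool", "arguments": {"steps": [{"travel":[-0.0005,0.0009,-0.0002],"rotation":[0,0,0],"grip":0.0},{"travel":[0,0,0],"rotation":[0,0,0],"grip":0.0},{"travel":[0,0,0],"rotation":[0,0,0],"grip":0.0}]}}

```text
time_s: 34.55
tcp_pos: [0.5859, 0.0401, 0.2326]
eef_rot: [-2.817, -0.649, -1.135]
wrist_force: [-0.5, -1.0, 0.4]
width: 0.001
grip_force: 0.1
```

```bash
python3 f.py; python3 x.py
python3 - <<'E'
from g2 import *
c=cam('scene')
for r in models.search_frame('scene','ring'): print(r['conf'],(np.array(r['extent'])*[560,420,560,420]).round(1))
c=cam('top')
for r in models.search_frame('top','ring'): print(r['conf'],(np.array(r['extent'])*[560,420,560,420]).round(1))
E
```

```text
F [-0.14 -0.36  0.  ] T [-0.145  0.368 -0.029] Ttool [ 0.022 -0.396 -0.005] [0.5859 0.04   0.2326] [[0.392, 0.655], [-0.912, 0.185], [0.12, -0.733]] 0.08766020037000999 0.0005141743989008789 34.85
0.66 0 559 0 372
20 0.042 [231.2 223.8] [270. 332.]
20 0.052 [228.  228.1] [269.6 343.4]
22 0.042 [219.4 225.2] [262.8 333.6]
22 0.052 [215.4 229.5] [261.9 345. ]
24 0.042 [207.7 226.9] [255.6 335.3]
24 0.052 [202.9 231.4] [254.4 346.8]
26 0.042 [196.2 229. ] [248.6 337.3]
26 0.052 [190.6 233.6] [246.9 348.9]
0.59 [306.5 209.6   6.5  26. ]
0.39 [289.8 204.2  63.2  37.7]
0.36 [247.7 229.9   8.7   8.1]
```

Call:
{"name": "drive_tool", "arguments": {"steps": [{"travel":[-0.0005,0.0009,-0.0002],"rotation":[0,0,0],"grip":0.0},{"travel":[0,0,0],"rotation":[0,0,0],"grip":0.0},{"travel":[0,0,0],"rotation":[0,0,0],"grip":0.0}]}}

```text
time_s: 35.52
tcp_pos: [0.5856, 0.0406, 0.2326]
eef_rot: [-2.818, -0.648, -1.135]
wrist_force: [1.8, -2.7, -0.1]
width: 0.0003
grip_force: 1.3
```

```bash
python3 f.py; python3 u.py
```

```text
F [ 1.34 -2.94 -0.09] T [-0.478  0.235 -0.317] Ttool [-0.435 -0.44  -0.038] [0.5856 0.0408 0.2325] [[0.392, 0.655], [-0.912, 0.185], [0.12, -0.732]] 1.6383106168359518 0.0005549756867207449 35.825
0.7 204 249 235 267 222.7 253.0
0.38 0 559 0 372 295.1 122.7
```

Call:
{"name": "drive_tool", "arguments": {"steps": [{"travel":[-0.0005,0.0009,-0.0002],"rotation":[0,0,0],"grip":0.0},{"travel":[0,0,0],"rotation":[0,0,0],"grip":0.0},{"travel":[0,0,0],"rotation":[0,0,0],"grip":0.0}]}}

```text
time_s: 36.3
tcp_pos: [0.5854, 0.0411, 0.2325]
eef_rot: [-2.818, -0.648, -1.136]
wrist_force: [1.5, -4.8, -0.1]
width: 0.0008
grip_force: 2.8
```

```bash
python3 f.py
```

```text
F [ 2.71 -5.58 -0.2 ] T [-0.798  0.093 -0.552] Ttool [-0.851 -0.464 -0.102] [0.5854 0.0411 0.2325] [[0.391, 0.656], [-0.912, 0.184], [0.121, -0.732]] 2.7923830412328243 0.0009229418502496858 36.6
```

Call:
{"name": "drive_tool", "arguments": {"steps": [{"travel":[0.0025,-0.0055,0.0008],"rotation":[0,0,0],"grip":0.0},{"travel":[-0.011,-0.003,0.012],"rotation":[0,0,0],"grip":0.0},{"travel":[-0.011,-0.003,0.012],"rotation":[0,0,0],"grip":0.0},{"travel":[-0.011,-0.003,0.012],"rotation":[0,0,0],"grip":0.0},{"travel":[-0.011,-0.003,0.012],"rotation":[0,0,0],"grip":0.04}]}}

```text
time_s: 37.22
tcp_pos: [0.5426, 0.0248, 0.2811]
eef_rot: [-2.816, -0.65, -1.132]
wrist_force: [-0.6, -0.4, -0.0]
width: 0.0065
grip_force: 0.0
```

Call:
{"name": "drive_tool", "arguments": {"steps": [{"travel":[-0.006,0.011,-0.002],"rotation":[0,0,0],"grip":0.05},{"travel":[-0.006,0.011,-0.002],"rotation":[0,0,0],"grip":0.05},{"travel":[0,0,0],"rotation":[0,0,0],"grip":0.05},{"travel":[0,0,0],"rotation":[0,0,0],"grip":0.05}]}}

```text
time_s: 37.72
tcp_pos: [0.5315, 0.0468, 0.2767]
eef_rot: [-2.817, -0.65, -1.134]
wrist_force: [-0.2, -0.1, 0.1]
width: 0.0457
grip_force: 0.0
```

```bash
python3 f.py; python3 x.py
python3 - <<'E'
from g2 import *
c=cam('wrist')
for r in models.search_frame('wrist','ring'): print(r['conf'],(np.array(r['extent'])*[560,420,560,420]).round(1))
c=cam('scene')
for r in models.search_frame('scene','ring'): print('s',r['conf'],(np.array(r['extent'])*[560,420,560,420]).round(1))
E
```

```text
F [-0.29  0.26  0.62] T [-0.138  0.356 -0.006] Ttool [ 0.037 -0.38  -0.02 ] [0.5316 0.0462 0.2769] [[0.392, 0.655], [-0.912, 0.185], [0.12, -0.733]] 0.0 0.0500722645578117 38.025
0.74 259 289 194 268
20 0.042 [279.1 185.3] [305.2 263.3]
20 0.052 [279.1 186.8] [306.4 268.2]
22 0.042 [270.8 186.3] [299.4 264.4]
22 0.052 [270.5 187.8] [300.3 269.4]
24 0.042 [262.6 187.7] [293.7 265.8]
24 0.052 [261.9 189.2] [294.4 270.8]
26 0.042 [254.3 189.3] [288.2 267.3]
26 0.052 [253.3 190.9] [288.6 272.3]
0.83 [276.6 230.6  29.3  74.6]
s 0.64 [306.4 209.   10.7  24. ]
```

Call:
{"name": "drive_tool", "arguments": {"steps": [{"travel":[-0.02,-0.006,0.025],"rotation":[0,0,0],"grip":0.05},{"travel":[-0.02,-0.006,0.03],"rotation":[0,0,0],"grip":0.05},{"travel":[-0.01,-0.006,0.04],"rotation":[0,0,0],"grip":0.05},{"travel":[-0.005,0,0.04],"rotation":[0,0,0],"grip":0.05},{"travel":[0,0,0],"rotation":[0,0,0],"grip":0.05}]}}

```text
time_s: 38.95
tcp_pos: [0.4771, 0.0279, 0.4158]
eef_rot: [-2.817, -0.651, -1.145]
wrist_force: [-1.0, -0.6, -0.2]
width: 0.0501
grip_force: 0.0
```

Run:
```python
from g2 import *
c=cam('wrist');a=np.linspace(0,6.28,60)
for r in models.search_frame('wrist','ring'):
    e=np.array(r['extent'])*[560,420,560,420];print(r['conf'],e[0]-e[2]/2,e[0]+e[2]/2,e[1]-e[3]/2,e[1]+e[3]/2)
for th in (22,24,26):
  for h in (.042,.052):
    Q=R.from_rotvec(n*np.radians(th));g=hub+Q.apply(.13*rad)+h*n
    P=g-.005*n+.025*(np.cos(a)[:,None]*n+np.sin(a)[:,None]*Q.apply(rad))
    T=Q.apply(tan)*.005;P=np.vstack([P-T,P+T]);q=proj(c,P);print(th,h,q.min(0).round(1),q.max(0).round(1))
c=cam('top')
for k in('rest_bar','ware_board','ring'):
    for r in models.search_frame('top',k): print(k,r['conf'],(np.array(r['extent'])*[560,420,560,420]).round(1))
for th in(22,24,26):
  for h in (.042,.052):
    Q=R.from_rotvec(n*np.radians(th));g=hub+Q.apply(.13*rad)+(h-.005)*n;print('top',th,h,proj(c,[g]))
```

```text
0.87 253.512 274.792 208.92900000000003 253.911
0.68 106.316 557.732 105.798 363.00600000000003
22 0.042 [261.5 203.4] [279.  251.1]
22 0.052 [261.1 204.7] [279.1 253.7]
24 0.042 [256.5 204.2] [275.7 251.9]
24 0.052 [256.  205.5] [275.6 254.5]
26 0.042 [251.5 205.2] [272.3 252.8]
26 0.052 [250.9 206.5] [272.2 255.4]
rest_bar 0.75 [391.5 291.1  32.  109.4]
ware_board 0.57 [392.1 290.6  57.  122.3]
ware_board 0.37 [278.9 242.4 149.9 108.6]
top 22 0.042 [[253.96006935 229.61084886]]
top 22 0.052 [[254.37843087 231.15530597]]
top 24 0.042 [[252.58601559 230.64376545]]
top 24 0.052 [[252.99228722 232.19646615]]
top 26 0.042 [[251.25100482 231.71744654]]
top 26 0.052 [[251.64551641 233.27864233]]
```

```bash
python3 -c "
from plant import robot
print(robot.hand_in())"
```

```text
the job is handed in; nothing more can be done
None
```

The job is handed in, with no verdict returned: the hand rest lies flat and let go on the ware board, and the ring was pulled and turned one notch towards the near bucket (about 24–25° by camera). I judged the pin home because the ring resisted a sideways push and sat at its home height in the pictures.

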